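Let the propped glass lid of a display case down on a finger

ROBOT

A 6-joint arm with a two-finger parallel gripper is mounted at the origin on the work surface. World frame = base frame: x ahead of the robot, y to its left, z up, the work surface at z = 0. Lengths are in m, angles in rad, forces in N, time in s.
With the tool pointing down it reaches from about 0.425 to 0.95 m from the base axis. Payload 3.5 kg.
Tool frame: the origin (TCP) lies on the centre line of the jaws, within the pads' length; the fingertips stand 8 mm ahead of it and the grasp point (between the pads) lies 11 mm behind it; z points along the fingers, y is the line along which they close (so a half turn about z gives the same grasp; the last joint's range is limited). The gripper opens to 85 mm and grips with 20 to 120 N. Pads are 22 mm wide; open, the fingers measure 114 mm over their backs; the gripper's body (76 mm by 85 mm) begins 54 mm behind the grasp point. The pads swing forward as they close: fully open they stand 13 mm farther back than shut.
Start: joints at [1.188, 0.286, 1.577, -0, 1.279, -0.15], TCP at [0.156, 0.657, 0.239] pointing down, gripper open.
Joint ranges: [-2.77, 2.77], [-0.9, 2.22], [0.21, 2.48], [-1.53, 4.67], [0.24, 2.81], [-2.84, 2.84]. Speed limits (rad/s): [2.79, 2.79, 3.14, 3.14, 3.14, 3.14].

INTERFACE

Orientations are given as a unit quaternion [x, y, z, w].
In Python, from plant import ctrl gives the robot as it stands. The module is installed in compiled form; this text tells all that it offers.
- The arm moves only by the tool send_rows, never from a script. Its argument "steps" is a list of rows, each a list of 5 numbers: the shift along the tool's x, y, z in m, then the turn about the tool's z in degrees, then the opening, from -1 (shut) to 1 (fully open). A call has 1 to 12 rows; each row is the pose to reach, as a shift and turn from the pose commanded when the call began, along the tool's axes at that moment; what a row does not reach only later rows make up. A row lasts 1/10 s, in which the tool goes at most 50 mm and 8.59 degrees, less where a joint would pass 70% of its speed; a pose out of reach is approached as far as the arm can. A call with a gripper value outside its range is refused whole. The fingers move at their own pace and stop on an object; "squeeze" is the grip in N (left out, the last holds). Time passes only in rows, so rows that repeat a pose let the fingers close. It gives the time, the measured TCP pose, the force, the opening and the grip force at its end, in the units of the state.
- ctrl.get_state(): the state, without advancing time (a new reading comes with each control period).
- ctrl.read_camera(name): name is "scene" or "top" or "wrist"; returns the picture (384x512x3 uint8, red, green, blue); there is no depth.
- ctrl.calibration(name): a dict with "intrinsics" (3x3 intrinsics, pixels), "extrinsics" (4x4, takes a point from world to camera coordinates); the wrist camera has in their place "tool_from_camera" (4x4, takes a point from camera to tool coordinates, whose origin is the TCP and whose axes are the flange's). Camera axes: x right, y up, looking along -z (the intrinsics and any distortion apply to the point x, -y, -z); pixel columns grow to the right and rows downward; lengths in m; the calibration is good to about 2 mm. A picture is of the moment at which its call begins: read the wrist's pose just before it. calibration takes no time and is no camera call.
- ctrl.sign_off(): hands the job in; it is judged then, once.
The state is a dict: "time": time; "qpos": joint angles; "dq": joint speeds; "joint_efforts": joint torques, N m; "eef_pos": TCP position; "tcp_rot": TCP orientation; "contact_force": force on the tool from outside, world axes, zero at the start; "wrist_torque": the same for the moment, N m; "opening": opening from 0.0 (shut) to 1.0 (fully open); "finger_force": force on a finger pad.
Only numpy, scipy, OpenCV 4.12 (cv2) and the standard library are available. Lean on these libraries where they do the work, as an engineer would, in place of code of your own. Each camera call takes 0.05 s, during which the arm holds its last target. There are 200 camera calls.

TASK

The glass lid of the jewellery display case stands propped open on its brass rod. With a finger waiting a centimetre or so under the lid's front edge, not bearing on it, push the rod over sideways towards the middle of the case so that it folds down and the lid drops that little way onto the finger; catch it there, lower the lid on the finger until it is fully shut, without a bang, and take the hand away. Do not lift the lid any higher than it stands, and leave the jewellery and the other things on the table as they are.

Things in the scene. Friction and masses are not known exactly. Their poses are not given: they have to be found in the camera images.
- case: Wooden case, fixed, 220 mm deep (its x) by 340 wide (y) by 110 tall, walls 10; origin: centre of the underside, x from its front to its back (hinge side), y to its left, z up. The front faces the robot (yaw within 0.25 rad). Inside, along the front wall, a 45 mm wide bay for the rod, then a slat (top at z = 76 mm), then the blue floor with jewellery (z = 36 mm).
- lid (a joint): Angle of the lid, rad: 0 shut, lying on the rim; about 0.60 at the start, resting on the rod; free up to 1.75. No brake: unsupported it falls shut at once. Dark wooden frame 12 mm thick round a glass pane, 0.5 to 0.75 kg, 360 mm wide (y), 245 mm from hinge to front edge. Hinge line: along the case's y at case x = +110 mm, z = 110 mm, level with the lid's underside.
- lid_lip (a point): Middle (along y) of the lid's lower front edge, 245 mm from the hinge line; moves with the lid. Shut, this edge is at case x = -135 mm, z = 110 mm, an overhang of 25 mm in front of the front wall, with nothing below it down to the table, where a finger can stay under the lid to the end.
- prop (a joint): Angle of the prop rod, rad: 0 up, under the lid, leaning 0.07 rad to the case's right against a stop; grows as its top swings to the case's left (+y); 1.62 folded flat in the bay. Under the lid's weight it stays up; a sideways push of a few newtons near its top moves it, and at 0.3 to 0.5 rad it gives way and falls flat by itself, and the lid drops.
- prop_top (a point): Centre of the 12 mm black rubber ball on the rod's top, on which the lid's front rail rests. Brass rod, 8 mm thick, straight, 145 mm from pivot to this point; pivot at case x = -75 mm, y = -100 mm, z = 85 mm, turning about the case's x axis. At the start the rod stands 17 mm behind the lid's front edge, 70 mm in from the lid's right side.
- brooch: terracotta-coloured disc brooch, 60 mm wide, 14 mm tall, loose on the floor of the case, behind the slat; origin at the centre of its underside; to be left alone
- bangle: brass bangle, 72 mm wide, 14 mm tall, lying loose on the floor of the case, behind the slat; origin at the centre of its underside; to be left alone
- bead_jar: amber glass bead jar with steel cap, 64 mm wide, 85 mm tall, loose, stands beside the case; origin at the centre of its underside; to be left alone
- red_spool: red thread spool, 48 mm wide, 65 mm tall, loose, stands beside the case; origin at the centre of its underside; to be left alone
- ochre_spool: yellow thread spool, 53 mm wide, 72 mm tall, loose; origin at the centre of its underside; to be left alone
- pencil_pot: dark metal pot of pencils, 76 mm wide, 150 mm tall, loose; origin at the centre of its underside; to be left alone
- tape_measure: round black tape measure, 54 mm wide, 18 mm tall, lying loose; origin at the centre of its underside; to be left alone

How it is judged:
On the way, in this order (a step that is already met when the one before it is completed fails the run):
1. the prop rod has been pushed over and is folding (value of joint prop above 0.6 rad), for 0.02 s.
2. the lid is carried down on the finger, less than two thirds open (value of joint lid between 0.08 and 0.4 rad and velocity of joint lid above -1.5 rad/s and contact force between the fingers and lid above 0.3 N), for 0.15 s.
At the end, for the whole second after the job is handed in: The lid lies shut and still (within 0.02 rad, 5 mm at its front edge), the rod is folded down in the case (beyond 1.4 rad), and every other thing is within 20 mm of where it stood (value of joint lid below 0.02 rad and value of joint prop above 1.4 rad and velocity of joint lid between -0.05 and 0.05 rad/s and distance of each of brooch, bangle, bead_jar, red_spool, ochre_spool, pencil_pot, tape_measure from where it was at the start of the episode below 0.02 m); the robot touches nothing.
It fails at once if the lid bangs shut (closing faster than 1.5 rad/s, 0.37 m/s at the front edge, over the last 0.12 rad, 30 mm) (value of joint lid below 0.12 rad and velocity of joint lid below -1.5 rad/s).
It fails at once if the lid is not caught: it falls faster than 4 rad/s (1 m/s at its front edge, a free drop of more than 3 cm) (velocity of joint lid below -4 rad/s).
It fails at once if a finger bears on the lid (over 2 N) before the rod has been pushed over (value of joint prop below 0.2 rad and contact force between the fingers and lid above 2 N).
It fails at once if the lid is lifted more than 15 mm above where it stood (value of joint lid above 0.68 rad).
It fails at once if a bystander or a piece of jewellery is moved by more than 20 mm (distance of any of brooch, bangle, bead_jar, red_spool, ochre_spool, pencil_pot, tape_measure from where it was at the start of the episode above 0.02 m).
It also fails if it takes over 48 s, if anything falls off the work surface, if the arm or the gripper's body presses on something with over 40 N, if the wrist force passes 120 N, or if a joint passes its speed limit or range.

## Working session

There is one attempt and no reset: what is moved stays moved. The work goes in short steps, Python scripts to look and compute and a tool call to move; the robot and the scene stay as the last step left them, time stands still between calls to the robot, and variables do not carry over. Pictures are saved under pics/ and viewed, at most 10 in all, crops included, and the job is handed in when it is done.

Besides the shell and the picture viewer there is one more tool, called after "Emit:" in YAML: its name, and indented under it one key for each argument. send_rows: Moves the arm, as the interface text tells. Its arguments: {"type":"object","properties":{"steps":{"type":"array","items":{"type":"array","items":{"type":"number"}}},"squeeze":{"type":"number"}},"required":["steps"]}

```bash
mkdir -p pics; python3 - <<'E'
from plant import ctrl
import cv2,numpy as np
s=ctrl.get_state();print(s)
for n in("scene","top"):
    im=ctrl.read_camera(n);c=ctrl.calibration(n);print(n,c)
    cv2.imwrite(f"pics/{n}0.png",cv2.resize(im[:,:,::-1],(800,600),interpolation=cv2.INTER_CUBIC))
print(ctrl.calibration("wrist"))
E
```

```text
{'time': 0.0, 'qpos': array([ 1.18798831e+00,  2.87215941e-01,  1.57820290e+00,  2.11913099e-05,
        1.27863105e+00, -1.50031545e-01]), 'dq': array([-0.00067994, -0.00017884,  0.00100468,  0.00259125,  0.000221  ,
       -0.00021725]), 'joint_efforts': array([-9.03390064e-04, -4.05996072e+01, -2.92615646e+01, -1.91630170e-04,
        6.11283205e-03,  8.82675522e-06]), 'eef_pos': array([0.15544826, 0.65618259, 0.23789964]), 'tcp_rot': array([ 1.16128598e-01,  9.93233426e-01, -1.18259826e-03, -3.33253731e-04]), 'contact_force': array([-0.24399496,  0.61434282, -0.65559312]), 'wrist_torque': array([ 0.00033637, -0.05799189,  0.00013625]), 'finger_force': 0.0, 'opening': 0.999753981172677}
scene {'intrinsics': array([[406.91879801,   0.        , 252.94969004],
       [  0.        , 406.91879801, 192.11278427],
       [  0.        ,   0.        ,   1.        ]]), 'extrinsics': array([[-4.54332221e-01,  8.90830789e-01,  1.65481976e-03,
         2.71846834e-01],
       [-6.90252852e-01, -3.53208642e-01,  6.31501904e-01,
         2.60956316e-01],
       [ 5.63145837e-01,  2.85769418e-01,
[... 396 characters left out ...]
181, -0.01296992,  0.11931438, -0.57616297],
       [-0.11962433, -0.02655584,  0.99246401, -1.30745597],
       [ 0.        ,  0.        ,  0.        ,  1.        ]])}
{'intrinsics': array([[321.03556912,   0.        , 248.69311752],
       [  0.        , 321.03556912, 194.02787787],
       [  0.        ,   0.        ,   1.        ]]), 'tool_from_camera': array([[ 6.46038141e-04,  9.46377811e-01,  3.23061327e-01,
         8.41403864e-02],
       [ 9.99999461e-01, -3.48750800e-04, -9.78104612e-04,
        -5.66710283e-04],
       [-8.12988606e-04,  3.23061784e-01, -9.46377526e-01,
        -1.35371433e-01],
       [ 0.00000000e+00,  0.00000000e+00,  0.00000000e+00,
         1.00000000e+00]])}
```

View pics/scene0.png

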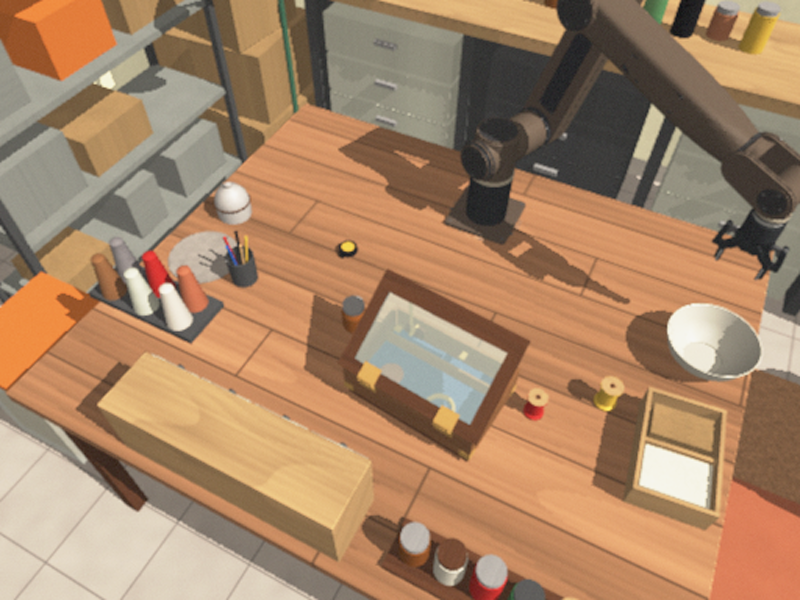

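View pics/top0.png

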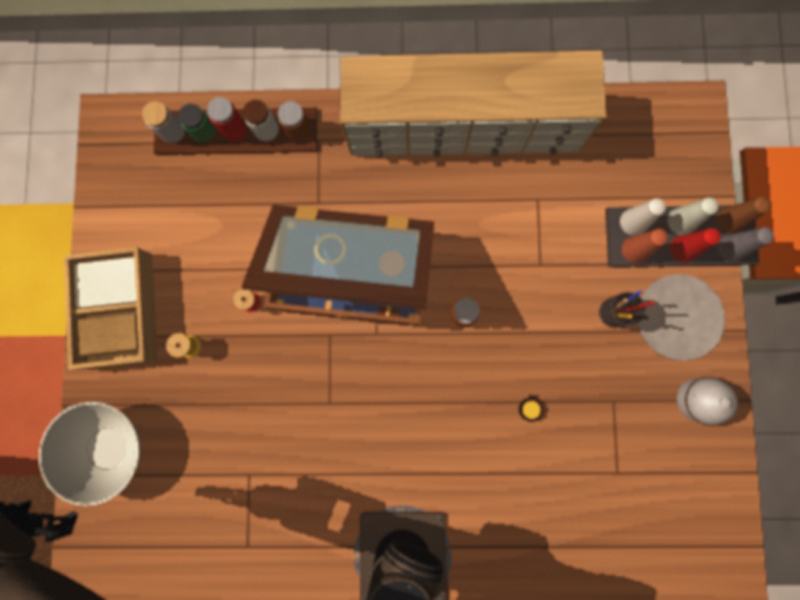

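The case sits around top (340,265)/800 px, with its hinges at the back. The jar is to the right of it and the red spool is at its front-left. I'll crop in to fit the pose.

```bash
python3 - <<'E'
import cv2
from plant import ctrl
a=ctrl.read_camera("top")[:,:,::-1];b=ctrl.read_camera("scene")[:,:,::-1]
cv2.imwrite("pics/topc.png",cv2.resize(a[120:220,145:320],None,fx=4.5,fy=4.5,interpolation=cv2.INTER_CUBIC))
cv2.imwrite("pics/scec.png",cv2.resize(b[165:300,210:360],None,fx=4.4,fy=4.4,interpolation=cv2.INTER_CUBIC))
E
```

```text
(no output)
```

View pics/topc.png

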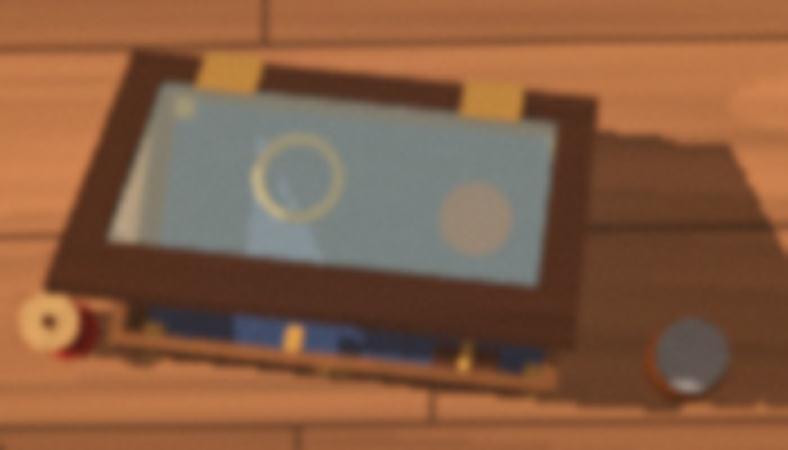

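View pics/scec.png

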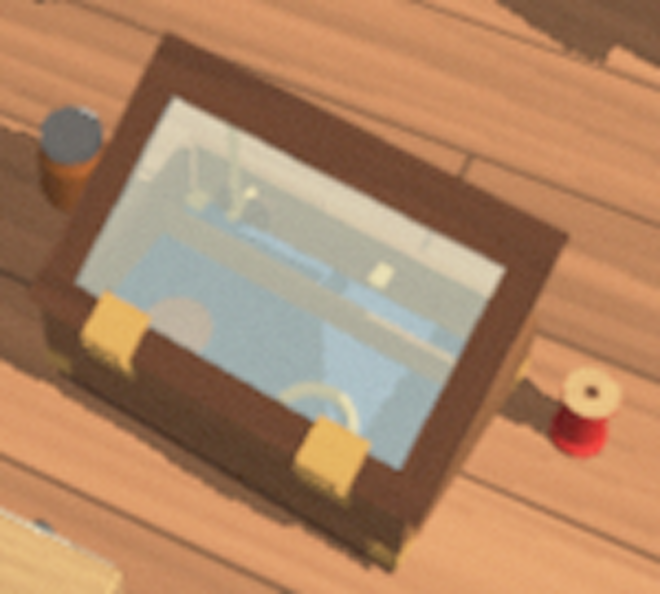

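The top crop shows these lid corners: back (135,50) and (597,98), front (45,290) and (575,348). The rod is at (465,355). The scene crop shows the lid front corners at (168,35) and (567,237).

A tool pointing straight down can't get under the lid, so the hand has to tilt. The rows have no tilt term, so I'll fit the case pose and also test what the arm does at the edge of its reach.

```bash
cat > h.py <<'E'
import numpy as np
from scipy.optimize import least_squares
from scipy.spatial.transform import Rotation as R
from plant import ctrl
CAL={n:ctrl.calibration(n) for n in("top","scene")}
def proj(n,P):
    E=CAL[n]["extrinsics"];K=CAL[n]["intrinsics"]
    c=P@E[:3,:3].T+E[:3,3]; return np.c_[K[0,0]*c[:,0]/-c[:,2]+K[0,2],K[1,1]*-c[:,1]/-c[:,2]+K[1,2]]
def case2w(p,Q):
    c,s=np.cos(p[2]),np.sin(p[2]);Q=np.atleast_2d(Q)
    return np.c_[p[0]+c*Q[:,0]-s*Q[:,1],p[1]+s*Q[:,0]+c*Q[:,1],Q[:,2]]
def lid(th,r,y,t=.012): return [.11-r*np.cos(th)+t*np.sin(th),y,.11+r*np.sin(th)+t*np.cos(th)]
def onplane(n,uv,z):
    f=lambda a:(proj(n,np.array([[a[0],a[1],z]]))-uv).ravel()
    return least_squares(f,[.6,0]).x
E
python3 - <<'E'
from h import *
T=lambda x,y:(145+x/4.5-.4,120+y/4.5-.4); S=lambda x,y:(210+x/4.4-.4,165+y/4.4-.4)
tc=[((0.245,.18),T(45,290)),((.245,-.18),T(575,348)),((0,.18),T(135,50)),((0,-.18),T(597,98))]
sc=[((.245,.18),S(567,237)),((.245,-.18),S(168,35))]
prop=[(-.075,-.110,.230)]
def res(p):
    o=[]
    for n,l in(("top",tc),("scene",sc)):
        P=case2w(p,np.array([lid(p[3],*k) for k,_ in l]));o.append(proj(n,P)-[v for _,v in l])
    return np.concatenate(o).ravel()
s=least_squares(res,[.68,.08,-.1,.6],loss="soft_l1");print(s.x,np.round(res(s.x),1))
w=case2w(s.x,[[-.075,-.11,.23],lid(s.x[3],.245,-.11,0),lid(s.x[3],.245,0,0)]);print(w)
for nm,q in(("pivot",(-.075,-.1,.085)),("fl rim",(-.11,.17,.11)),("fr rim",(-.11,-.17,.11))):
    u=proj("top",case2w(s.x,[q]))[0];print(nm,(u-[145,120])*4.5)
print("jar",onplane("top",T(690,355),.085),onplane("scene",S(72,135),.085));print("spool",onplane("top",T(48,322),.065),onplane("scene",S(592,392),.065))
E
```

```text
[ 0.64206136  0.11316482 -0.1219097   0.55877417] [ 0.2 -0.   0.  -0.1 -0.3 -0.7  0.7 -0.7  0.9 -0.6  0.5 -0.8]
[[0.55424111 0.01310181 0.23      ]
 [0.53167299 0.0158668  0.23988607]
 [0.54504986 0.1250504  0.23988607]]
pivot [467.2627084  335.35000822]
fl rim [107.46212648 338.83665872]
fr rim [553.20820554 387.94572632]
jar [ 0.5395545  -0.14614166] [ 0.5479155 -0.1447581]
spool [0.57387224 0.35571274] [0.57524754 0.35401427]
```

Emit:
send_rows:
  steps:
    - [0, 0.04, 0, 0, -1]
    - [0, 0.08, 0, 0, -1]
    - [0, 0.12, 0, 0, -1]
    - [0, 0.16, 0, 0, -1]
    - [0, 0.2, 0, 0, -1]
    - [0, 0.24, 0, 0, -1]
    - [0, 0.28, 0, 0, -1]
    - [0, 0.32, 0, 0, -1]
    - [0, 0.36, 0, 0, -1]
    - [0, 0.4, 0, 0, -1]

```text
time: 1.2
eef_pos: [0.229, 0.9668, 0.2107]
tcp_rot: [0.116, 0.993, 0.007, -0.0]
contact_force: [-0.1, -0.2, -2.6]
opening: 0.001
finger_force: 0.0
```

```bash
python3 - <<'E'
from plant import ctrl
s=ctrl.get_state();print(s['qpos'],s['eef_pos'],s['tcp_rot'],s['qpos'][[1,2,4]].sum())
E
```

```text
[ 1.23567977  1.21532453  0.21897921  0.00317678  1.69456537 -0.10185272] [0.22904329 0.96680701 0.21069041] [ 1.16160456e-01  9.93208838e-01  6.55185763e-03 -1.58613033e-04] 3.128869109659087
```

Emit:
send_rows:
  steps:
    - [0, 0.05, 0, 0, -1]
    - [0, 0.1, 0, 0, -1]
    - [0, 0.15, 0, 0, -1]
    - [0, 0.2, 0, 0, -1]

```text
time: 1.6
eef_pos: [0.2324, 0.9804, 0.2066]
tcp_rot: [0.116, 0.993, 0.032, 0.004]
contact_force: [0.6, -0.2, -0.2]
opening: 0.001
finger_force: 0.0
```

```bash
python3 - <<'E'
from plant import ctrl
s=ctrl.get_state();print(s['qpos'],s['eef_pos'],s['tcp_rot'],s['qpos'][[1,2,4]].sum())
E
```

```text
[ 1.23618887  1.2251468   0.20998478  0.00627473  1.64200694 -0.10119221] [0.23244498 0.98040562 0.20661694] [0.11606009 0.99271451 0.03213402 0.00391879] 3.077138520379054
```

Emit:
send_rows:
  steps:
    - [0, -0.05, 0, 0, -1]
    - [0, -0.1, 0, 0, -1]
    - [0, -0.1, 0, 0, -1]
    - [0, -0.1, 0, 0, -1]

```text
time: 2.0
eef_pos: [0.2065, 0.8756, 0.192]
tcp_rot: [0.116, 0.993, 0.023, 0.002]
contact_force: [0.3, 0.1, -0.8]
opening: 0.0
finger_force: 0.0
```

```bash
python3 - <<'E'
from plant import ctrl
s=ctrl.get_state();print(s['qpos'],s['eef_pos'],s['tcp_rot'],s['qpos'][[1,2,4]].sum())
E
```

```text
[ 1.2249176   0.81040636  0.92219853  0.00712677  1.36322263 -0.11463045] [0.20648671 0.87557616 0.19201335] [0.11598577 0.99298113 0.02307599 0.00181156] 3.0958275286101307
```

The case is at (0.642, 0.113) with yaw −0.12. Pushing past the reach limit does tilt the tool, and the tilt stays afterwards. So I can set the hand's pitch by over-reaching towards the case. First I'll swing round with tool x pointing outward.

Emit:
send_rows:
  steps:
    - [-0.024, -0.026, -0.03, 8, -1]
    - [-0.047, -0.051, -0.06, 16, -1]
    - [-0.071, -0.077, -0.09, 24, -1]
    - [-0.095, -0.103, -0.12, 32, -1]
    - [-0.118, -0.128, -0.15, 40, -1]
    - [-0.142, -0.154, -0.18, 48, -1]
    - [-0.166, -0.18, -0.21, 56, -1]
    - [-0.198, -0.215, -0.21, 64, -1]
    - [-0.231, -0.25, -0.21, 72, -1]
    - [-0.263, -0.285, -0.21, 80, -1]
    - [-0.296, -0.32, -0.21, 88, -1]
    - [-0.328, -0.355, -0.21, 96, -1]

```text
time: 3.2
eef_pos: [0.4452, 0.4487, 0.3885]
tcp_rot: [0.817, 0.576, 0.026, -0.021]
contact_force: [0.7, 0.8, 0.7]
opening: -0.002
finger_force: 0.0
```

```bash
cat >> h.py <<'E'
def show(to=None,az=None):
    s=ctrl.get_state();M=R.from_quat(s['tcp_rot']).as_matrix();p=s['eef_pos']
    print("t",round(s['time'],2),"q",s['qpos'].round(3),"p",p.round(4),"F",s['contact_force'].round(1))
    print("axes\n",M.round(3),"\ndown angle deg",np.degrees(np.arcsin(-M[2,2])).round(1))
    if to is not None: print("tool shift",(M.T@(np.array(to)-p)).round(3))
    return p,M
E
python3 -c "
from h import *
p,M=show([.75,-.08,.4]);print(np.degrees(np.arctan2(M[1,0],M[0,0])))"
```

```text
t 3.2 q [0.613 0.089 1.537 0.041 1.464 0.953] p [0.4452 0.4487 0.3885] F [0.7 0.8 0.7]
axes
 [[ 0.336  0.942  0.018]
 [ 0.94  -0.336  0.063]
 [ 0.066 -0.004 -0.998]] 
down angle deg 86.2
tool shift [-0.394  0.465 -0.039]
70.33757928881255
```

Emit:
send_rows:
  steps:
    - [-0.032, 0.037, -0.003, 6.5, -1]
    - [-0.064, 0.075, -0.006, 13, -1]
    - [-0.096, 0.112, -0.009, 19.5, -1]
    - [-0.128, 0.15, -0.012, 26, -1]
    - [-0.16, 0.187, -0.015, 32.5, -1]
    - [-0.192, 0.225, -0.018, 39, -1]
    - [-0.224, 0.262, -0.021, 45.5, -1]
    - [-0.256, 0.3, -0.024, 52, -1]
    - [-0.288, 0.337, -0.027, 58.5, -1]
    - [-0.32, 0.375, -0.03, 65, -1]
    - [-0.352, 0.412, -0.033, 71.5, -1]
    - [-0.38, 0.45, -0.036, 77, -1]

```text
time: 4.4
eef_pos: [0.7437, -0.0615, 0.3982]
tcp_rot: [0.998, -0.058, 0.008, -0.03]
contact_force: [0.7, 0.9, 0.5]
opening: 0.002
finger_force: 0.0
```

Emit:
send_rows:
  steps:
    - [0.05, 0, 0, 0, -1]
    - [0.1, 0, 0, 0, -1]
    - [0.15, 0, 0, 0, -1]
    - [0.2, 0, 0, 0, -1]
    - [0.25, 0, 0, 0, -1]
    - [0.3, 0, 0, 0, -1]
    - [0.35, 0, 0, 0, -1]
    - [0.4, 0, 0, 0, -1]
    - [0.45, 0, 0, 0, -1]
    - [0.5, 0, 0, 0, -1]
    - [0.55, 0, 0, 0, -1]
    - [0.6, 0, 0, 0, -1]

```text
time: 5.6
eef_pos: [0.9653, -0.0854, 0.327]
tcp_rot: [0.998, -0.056, 0.022, -0.03]
contact_force: [-1.2, 0.1, -0.2]
opening: -0.007
finger_force: 0.0
```

```bash
python3 -c "
from h import *
p,M=show();print(np.degrees(np.arctan2(M[1,0],M[0,0])))"
```

```text
t 5.6 q [-0.209  1.101  0.21   0.068  1.795  1.489] p [ 0.9653 -0.0854  0.327 ] F [-1.2  0.1 -0.2]
axes
 [[ 0.993 -0.11   0.047]
 [-0.112 -0.992  0.057]
 [ 0.041 -0.062 -0.997]] 
down angle deg 85.7
-6.459953237007245
```

```bash
cat > k.py <<'E'
import numpy as np
from scipy.optimize import least_squares
from scipy.spatial.transform import Rotation as R
rx=lambda a:R.from_rotvec([a,0,0]); ry=lambda a:R.from_rotvec([0,a,0]); rz=lambda a:R.from_rotvec([0,0,a])
LO=np.array([-2.77,-.9,.21,-1.53,.24,-2.84]);HI=np.array([2.77,2.22,2.48,4.67,2.81,2.84])
G=[.16,.4567,.5695,.2,0,0,0]
def fk(q,g=None):
    h,L2,L3,L5,d,e,o=G if g is None else g
    A=rz(q[0]);B=A*ry(q[1]);C=B*ry(q[2])*rz(q[3]);D=C*ry(q[4])*rz(q[5])
    p=A.apply([o,d,h])+B.apply([0,0,L2])+C.apply([e,0,L3])+D.apply([0,0,L5])
    return p,D
def ik(q,p,Rt,w=.5,it=None):
    f=lambda x:np.r_[fk(x)[0]-p,w*(Rt.inv()*fk(x)[1]).as_rotvec()]
    return least_squares(f,np.clip(q,LO+1e-6,HI-1e-6),bounds=(LO,HI),xtol=1e-6).x
def call(q,shift,turn,n,w=.5):
    """n rows ramping to shift/turn; per-row target capped like the controller"""
    p0,R0=fk(q)
    for k in range(1,n+1):
        pt=p0+R0.apply(np.array(shift)*k/n);Rt=R0*rz(np.radians(turn)*k/n)
        p,Rc=fk(q);d=pt-p;L=np.linalg.norm(d)
        if L>.05:pt=p+d*.05/L
        rv=(Rc.inv()*Rt).as_rotvec();a=np.linalg.norm(rv)
        if a>.15:Rt=Rc*R.from_rotvec(rv*.15/a)
        q=ik(q,pt,Rt,w)
    return q
DATA=[([1.18798831,.287215941,1.57820290,0,1.27863105,-.150031545],[.15544826,.65618259,.23789964],[1.16128598e-01,9.93233426e-01,-1.18e-3,-3.3e-4]),
([1.23567977,1.21532453,.21897921,.00317678,1.69456537,-.10185272],[.22904329,.96680701,.21069041],[.116160,.993209,.00655,-.00016]),
([1.23618887,1.2251468,.20998478,.00627473,1.64200694,-.10119221],[.23244498,.98040562,.20661694],[.11606,.99271,.03213,.00392]),
([1.2249176,.81040636,.92219853,.00712677,1.36322263,-.11463045],[.20648671,.87557616,.19201335],[.11598577,.99298,.023076,.00181]),
([.613,.089,1.537,.041,1.464,.953],[.4452,.4487,.3885],[.817,.576,.026,-.021]),
([-.209,1.101,.21,.068,1.795,1.489],[.9653,-.0854,.327],[.998,-.056,.022,-.03])]
# roll offset of the tool frame about its z, fitted with the lengths
def r(g):
    o=[]
    for q,p,t in DATA:
        a,D=fk(q,g[:7]);o+=[a-p,.1*((D*rz(g[7])).inv()*R.from_quat(t)).as_rotvec()]
    return np.concatenate(o)
s=least_squares(r,G+[1.57]);G=list(s.x[:7]);ROLL=s.x[7]
_fk=fk
def fk(q,g=None):
    p,D=_fk(q,g);return p,D*rz(ROLL)
def tilt(D):
    z=D.as_matrix()[:,2];return z.round(3)
if __name__=="__main__":
    print(np.round(s.x,4),np.abs(s.fun).max())
    q4=[-.06,.5,1.0,.06,1.55,1.5]
    for w in(.05,.1,.2,.4,.8):
        a=call(np.array(DATA[0][0]),[0,.4,0],0,10,w);b=call(a,[0,.2,0],0,4,w)
        p,D=fk(b)
        q=ik(q4,np.array([.7437,-.0615,.3982]),R.from_quat([.998,-.058,.008,-.03]),5)
        c=call(q,[.6,0,0],0,12,w)
        print(w,a[[1,2,4]].sum().round(3),b[[1,2,4]].sum().round(3),b.round(3),p.round(3),c.round(3),fk(c)[0].round(3),tilt(fk(c)[1]))
E
python3 k.py
```

```text
[2.2810e-01 4.4290e-01 5.7210e-01 2.2870e-01 1.0070e-01 2.1000e-02
 9.0000e-04 1.5709e+00] 0.0005252479730915721
0.05 2.777 1.823 [ 1.221  1.313  0.21   0.505  0.301 -0.497] [0.284 1.198 0.301] [-0.233  1.329  0.21   2.065  0.24  -0.351] [ 1.229 -0.12   0.395] [ 0.989 -0.019  0.143]
0.1 2.819 2.143 [ 1.23   1.256  0.21   0.165  0.677 -0.181] [0.275 1.16  0.283] [-0.217  1.217  0.21   0.412  0.416  1.26 ] [ 1.208 -0.117  0.39 ] [ 0.971 -0.048 -0.236]
0.2 2.954 2.65 [ 1.234  1.219  0.21   0.058  1.221 -0.111] [0.254 1.07  0.24 ] [-0.217  1.104  0.21   0.129  1.295  1.485] [ 1.074 -0.101  0.358] [ 0.521  0.013 -0.853]
0.4 3.079 3.008 [ 1.236  1.225  0.21   0.015  1.574 -0.101] [0.236 0.995 0.209] [-0.214  1.098  0.21   0.072  1.759  1.491] [ 0.973 -0.09   0.331] [ 0.088  0.054 -0.995]
0.8 3.127 3.109 [ 1.236  1.232  0.21   0.004  1.668 -0.101] [0.231 0.974 0.2  ] [-0.214  1.099  0.21   0.066  1.808  1.49 ] [ 0.962 -0.089  0.329] [ 0.036  0.058 -0.998]
```

```bash
cat > s.py <<'E'
from k import *
import k
rng=np.random.default_rng(int(__import__('sys').argv[1]));out=[]
import time;T=time.time()
while time.time()-T<150:
    r=rng.uniform(.3,.95);z=rng.uniform(.25,1.0)
    j6=rng.choice([-2.8,2.8,0])
    # tool down start: build q with chosen j6
    f=lambda x:[fk([0,x[0],x[1],0,np.pi-x[0]-x[1],j6])[0][0]-r,fk([0,x[0],x[1],0,np.pi-x[0]-x[1],j6])[0][2]-z]
    s=least_squares(f,[.4,1.3],bounds=([-.9,.21],[2.2,2.48]))
    if np.abs(s.fun).max()>1e-3: continue
    q0=np.array([0,*s.x,0,np.pi-s.x.sum(),j6])
    if not .24<q0[4]<2.81: continue
    d=rng.normal(size=3);d/=np.linalg.norm(d);D=fk(q0)[1]
    mode=rng.integers(3);turn=0
    if j6!=0: turn=-np.sign(j6)*0+rng.choice([-1,1])*103.
    if j6==0 and mode==2: continue
    q=q0.copy()
    if mode==0: q=call(q,D.inv().apply(d)*.6,turn,12,.7)
    if mode==1:
        for i in range(12): q=call(q,fk(q)[1].inv().apply(d)*.05,turn/12,1,.7)
    if mode==2: q=call(q,[0,0,0],turn,12,.7)
    t=tilt(fk(q)[1]);out.append((np.hypot(t[0],t[1]),mode,r,z,j6,turn,d.round(2),t,q.round(2),fk(q)[0].round(2)))
out.sort(key=lambda o:-o[0])
print(len(out))
for o in out[:9]:print(*[x if not isinstance(x,float) else round(x,2) for x in o])
E
for i in 1 2 3 4; do OMP_NUM_THREADS=1 python3 s.py $i > o$i & done; wait; cat o?
```

```text
1164
0.63 1 0.37 0.91 -2.8 -103.0 [ 0.46 -0.74  0.48] [-0.266  0.569 -0.778] [-0.68  0.24  0.21  2.13  2.81 -2.84] [0.28 0.01 1.  ]
0.58 1 0.34 0.89 -2.8 -103.0 [ 0.08 -0.8   0.59] [-0.117  0.572 -0.812] [-1.08  0.11  0.21  2.6   2.81 -2.84] [ 0.17 -0.    1.03]
0.57 1 0.75 0.31 -2.8 -103.0 [ 0.29 -0.83 -0.47] [ 0.284 -0.498 -0.82 ] [ 0.03  0.9   1.67 -1.18  0.58 -2.84] [ 0.71 -0.01 -0.17]
0.53 1 0.58 0.4 2.8 103.0 [ 0.71  0.36 -0.6 ] [ 0.314  0.433 -0.845] [-0.44  0.9   1.55  0.85  0.77  2.84] [ 0.76 -0.09 -0.14]
0.53 1 0.71 0.66 2.8 103.0 [0.28 0.95 0.13] [-0.179 -0.502 -0.846] [-0.02  0.52  0.21 -0.86  2.41  2.84] [ 0.57 -0.04  0.84]
0.52 1 0.52 0.34 2.8 103.0 [ 0.68  0.32 -0.66] [ 0.318  0.408 -0.856] [-0.4   0.97  1.63  0.99  0.64  2.84] [ 0.72 -0.05 -0.21]
0.51 1 0.63 0.48 2.8 103.0 [ 0.18  0.89 -0.42] [ 0.226  0.454 -0.862] [-0.41  0.27  2.14  0.74  0.85  2.84] [0.55 0.02 0.02]
0.5 1 0.46 0.86 2.8 103.0 [0.1  0.93 0.35] [-0.307 -0.395 -0.866] [ 0.17  0.21  0.21 -1.53  2.8   2.84] [0.24 0.04 0.99]
0.5 1 0.32 0.91 2.8 103.0 [0.99 0.12 0.02] [-0.31  -0.391 -0.866] [-0.47  0.45  0.
[... 2770 characters left out ...]
46  -0.851] [-0.1   0.34  0.21 -1.06  2.55  2.84] [ 0.41 -0.07  0.93]
0.52 1 0.61 0.41 -2.8 -103.0 [ 0.4  -0.64 -0.65] [ 0.277 -0.445 -0.852] [ 0.22  0.85  1.75 -1.03  0.62 -2.84] [ 0.65  0.12 -0.17]
0.52 1 0.36 0.33 -2.8 -103.0 [ 0.95 -0.32  0.03] [ 0.307 -0.416 -0.856] [ 0.65  0.56  1.49 -0.59  1.18 -2.84] [0.6  0.42 0.13]
0.5 1 0.68 0.32 2.8 103.0 [0.93 0.36 0.  ] [ 0.277  0.42  -0.864] [-0.49  0.83  1.1   0.56  1.22  2.84] [ 0.87 -0.21  0.11]
0.5 1 0.57 0.47 2.8 103.0 [ 0.66  0.35 -0.66] [ 0.289  0.407 -0.867] [-0.5   0.78  1.62  0.74  0.82  2.84] [ 0.72 -0.14 -0.09]
0.49 1 0.4 0.82 -2.8 -103.0 [0.98 0.09 0.18] [-0.204  0.45  -0.87 ] [ 0.48  0.57  0.21  0.67  2.22 -2.84] [0.48 0.5  0.8 ]
```

```bash
cat > s2.py <<'E'
from k import *
import sys,time
rng=np.random.default_rng(int(sys.argv[1]));out=[];T=time.time()
while time.time()-T<150:
    r=rng.uniform(.45,.8);z=rng.uniform(.3,.6);j6=2.8;az=-1.2
    f=lambda x:[np.hypot(*fk([0,x[0],x[1],0,np.pi-x[0]-x[1],j6])[0][:2])-r,fk([0,x[0],x[1],0,np.pi-x[0]-x[1],j6])[0][2]-z]
    s=least_squares(f,[.4,1.3],bounds=([-.9,.21],[2.2,2.48]))
    if np.abs(s.fun).max()>1e-3: continue
    q0=np.array([az,*s.x,0,np.pi-s.x.sum(),j6])
    if not .24<q0[4]<2.81: continue
    d=rng.normal(size=3);d/=np.linalg.norm(d)
    D=fk(q0)[1];d=D.inv().apply(d)*rng.choice([0,.02,.05]);n=rng.choice([1,1,2])
    q=q0.copy();hist=[];ok=True
    for i in range(18):
        q=call(q,d*n,8.5*n,n,.7);p,D=fk(q);ok&=p[2]>.15
        if i%6==5:hist.append(tilt(D))
    t=hist[-1]
    if ok:out.append((np.hypot(t[0],t[1]),n,r,z,d.round(3),np.array(hist).tolist(),q.round(2),p.round(2),fk(q0)[0].round(2)))
out.sort(key=lambda o:-o[0])
for o in out[:6]:print(*[x if not isinstance(x,float) else round(x,2) for x in o])
E
for i in 1 2 3 4; do OMP_NUM_THREADS=1 python3 s2.py $i > o$i & done; wait; cat o?
```

```text
0.76 2 0.8 0.53 [-0.025 -0.026 -0.035] [[-0.298, -0.057, -0.953], [-0.58, 0.111, -0.807], [-0.61, 0.456, -0.648]] [-2.09  0.15  0.21 -1.39  2.27  2.84] [-0.2  -0.17  1.05] [ 0.38 -0.7   0.53]
0.74 1 0.76 0.34 [-0.044 -0.022 -0.007] [[0.247, 0.033, -0.969], [0.511, -0.017, -0.86], [0.724, -0.156, -0.672]] [-1.89  0.34  1.71  0.86  1.33  2.84] [ 0.07 -0.69  0.21] [ 0.37 -0.66  0.34]
0.73 2 0.49 0.59 [ 0.017 -0.011 -0.002] [[0.068, -0.022, -0.997], [0.017, 0.24, -0.971], [0.072, 0.725, -0.685]] [-2.77  0.49  0.21 -1.28  2.4   2.84] [-0.5  -0.12  0.89] [ 0.27 -0.41  0.59]
0.71 2 0.55 0.52 [-0.033 -0.025 -0.028] [[0.022, 0.013, -1.0], [-0.213, 0.361, -0.908], [-0.0, 0.708, -0.707]] [-2.61  0.29  0.21 -1.53  2.49  2.84] [-0.31 -0.11  0.99] [ 0.29 -0.46  0.52]
0.68 2 0.7 0.57 [ 0.042 -0.006 -0.026] [[-0.189, 0.005, -0.982], [-0.313, 0.363, -0.878], [-0.316, 0.597, -0.737]] [-2.77 -0.28  0.21 -1.53  2.4   2.84] [0.1  0.12 1.06] [ 0.34 -0.61  0.57]
0.67 2 0.7 0.55 [ 0.001 -0.035 -0.036] [[-0.261, -0.048, -0.964], [-0.485, 0.081, -0.871], [-0.517, 0.424, -0.744]] [-2.77  0.07  0.21 -0.84  2.25
[... 2805 characters left out ...]
1, 0.327, -0.945], [0.108, 0.688, -0.718]] [-2.77  0.27  0.21 -1.53  2.5   2.84] [-0.31 -0.06  1.  ] [ 0.26 -0.39  0.59]
0.68 2 0.48 0.44 [ 0.015 -0.007 -0.011] [[0.124, -0.037, -0.992], [0.051, 0.311, -0.949], [0.175, 0.656, -0.734]] [-2.77  0.32  0.21 -1.53  2.56  2.84] [-0.33 -0.08  0.98] [ 0.26 -0.4   0.44]
0.67 2 0.63 0.56 [-0.006 -0.009 -0.017] [[-0.047, 0.028, -0.999], [-0.257, 0.354, -0.899], [-0.018, 0.667, -0.745]] [-2.74  0.14  0.21 -1.53  2.47  2.84] [-0.21 -0.02  1.03] [ 0.32 -0.54  0.56]
0.65 2 0.68 0.53 [ 0.002 -0.012 -0.016] [[-0.122, 0.041, -0.992], [-0.363, 0.267, -0.893], [-0.297, 0.583, -0.757]] [-2.77  0.17  0.21 -1.08  2.31  2.84] [-0.32 -0.05  1.02] [ 0.34 -0.59  0.53]
```

```bash
cat > t.py <<'E'
from k import *
from plant import ctrl
q=ctrl.get_state()['qpos'];p,D=fk(q);tgt=np.array([.37,-.66,.42]);dw=tgt-p
a=(D.inv().apply(dw)*10/17).round(3);print("call1",a,78)
q=call(q,a,78,10);p,D=fk(q);b=D.inv().apply(tgt-p).round(3);print(q.round(2),"call2",b,55)
q=call(q,b,55,8);print(q.round(2),fk(q)[0])
best=[]
for d in([-.044,-.022,-.007],[-.044,-.022,-.02],[-.044,-.015,0],[-.03,-.03,-.01],[-.048,-.01,-.01]):
    x=q.copy()
    for i in range(20):x=call(x,d,8.5,1,.7)
    p,D=fk(x);print(d,tilt(D),x.round(2),p.round(2))
E
python3 t.py
```

```text
call1 [-0.307  0.371 -0.091] 78
[-0.76  0.38  1.2   0.07  1.56  2.28] call2 [ 0.209  0.265 -0.063] 55
[-1.22  0.43  1.08  0.06  1.67  2.79] [ 0.36988757 -0.66048835  0.42004571]
[-0.044, -0.022, -0.007] [ 0.639 -0.108 -0.762] [-2.06  0.25  1.67  0.66  1.5   2.84] [-0.05 -0.64  0.27]
[-0.044, -0.022, -0.02] [ 0.256 -0.008 -0.967] [-2.19  0.14  1.16  0.23  1.97  2.84] [-0.21 -0.57  0.58]
[-0.044, -0.015, 0] [ 0.739 -0.161 -0.655] [-1.99  0.32  1.93  0.89  1.27  2.84] [ 0.04 -0.61  0.13]
[-0.03, -0.03, -0.01] [ 0.475 -0.135 -0.869] [-2.09  0.45  1.28  0.5   1.55  2.84] [-0.17 -0.74  0.32]
[-0.048, -0.01, -0.01] [ 0.5   -0.022 -0.866] [-2.4  -0.21  1.79  0.39  1.93  2.84] [-0.17 -0.41  0.44]
```

Emit:
send_rows:
  steps:
    - [-0.031, 0.037, -0.009, 7.8, -1]
    - [-0.061, 0.074, -0.018, 15.6, -1]
    - [-0.092, 0.111, -0.027, 23.4, -1]
    - [-0.123, 0.148, -0.036, 31.2, -1]
    - [-0.154, 0.186, -0.046, 39, -1]
    - [-0.184, 0.223, -0.055, 46.8, -1]
    - [-0.215, 0.26, -0.064, 54.6, -1]
    - [-0.246, 0.297, -0.073, 62.4, -1]
    - [-0.276, 0.334, -0.082, 70.2, -1]
    - [-0.307, 0.371, -0.091, 78, -1]

```text
time: 6.6
eef_pos: [0.6177, -0.4253, 0.3877]
tcp_rot: [0.739, -0.673, 0.003, -0.036]
contact_force: [0.9, 0.0, 0.7]
opening: 0.004
finger_force: 0.0
```

Emit:
send_rows:
  steps:
    - [0.026, 0.033, -0.008, 6.9, -1]
    - [0.052, 0.066, -0.016, 13.8, -1]
    - [0.078, 0.099, -0.024, 20.6, -1]
    - [0.105, 0.133, -0.032, 27.5, -1]
    - [0.131, 0.166, -0.039, 34.4, -1]
    - [0.157, 0.199, -0.047, 41.2, -1]
    - [0.183, 0.232, -0.055, 48.1, -1]
    - [0.209, 0.265, -0.063, 55, -1]

```text
time: 7.4
eef_pos: [0.3712, -0.6621, 0.426]
tcp_rot: [-0.345, 0.938, 0.014, 0.031]
contact_force: [0.2, -1.3, 1.4]
opening: -0.002
finger_force: 0.0
```

Emit:
send_rows:
  steps:
    - [-0.044, -0.02, -0.004, 8.5, -1]

```text
time: 7.5
eef_pos: [0.3675, -0.6661, 0.4266]
tcp_rot: [-0.321, 0.946, 0.013, 0.04]
contact_force: [-0.2, 0.4, -0.1]
opening: -0.005
finger_force: 0.0
```

Emit:
send_rows:
  steps:
    - [-0.044, -0.02, -0.004, 8.5, -1]

```text
time: 7.6
eef_pos: [0.3602, -0.6676, 0.4256]
tcp_rot: [-0.313, 0.948, 0.012, 0.055]
contact_force: [-0.2, 0.6, -0.0]
opening: 0.003
finger_force: 0.0
```

Emit:
send_rows:
  steps:
    - [-0.044, -0.02, -0.004, 8.5, -1]

```text
time: 7.7
eef_pos: [0.348, -0.6701, 0.422]
tcp_rot: [-0.301, 0.951, 0.012, 0.069]
contact_force: [-0.9, 0.1, 0.2]
opening: -0.002
finger_force: 0.0
```

Emit:
send_rows:
  steps:
    - [-0.044, -0.02, -0.004, 8.5, -1]

```text
time: 7.8
eef_pos: [0.3356, -0.6718, 0.4176]
tcp_rot: [-0.289, 0.954, 0.012, 0.083]
contact_force: [0.2, 0.0, 0.0]
opening: -0.0
finger_force: 0.0
```

Emit:
send_rows:
  steps:
    - [-0.044, -0.02, -0.004, 8.5, -1]

```text
time: 7.9
eef_pos: [0.3232, -0.673, 0.4133]
tcp_rot: [-0.275, 0.956, 0.01, 0.099]
contact_force: [0.3, -0.2, -0.3]
opening: -0.001
finger_force: 0.0
```

Emit:
send_rows:
  steps:
    - [-0.044, -0.02, -0.004, 8.5, -1]

```text
time: 8.0
eef_pos: [0.311, -0.6735, 0.4091]
tcp_rot: [-0.261, 0.958, 0.008, 0.115]
contact_force: [-0.1, -0.6, 0.0]
opening: -0.002
finger_force: 0.0
```

```bash
python3 -c "
from h import *
show()"
```

```text
t 8.0 q [-1.35   0.367  1.185  0.23   1.616  2.838] p [ 0.311  -0.6735  0.4091] F [-0.1 -0.6  0. ]
axes
 [[-0.837 -0.502  0.216]
 [-0.498  0.864  0.076]
 [-0.225 -0.044 -0.973]] 
down angle deg 76.8
```

```bash
cat > t2.py <<'E'
from k import *
from plant import ctrl
q=ctrl.get_state()['qpos'];rng=np.random.default_rng(0);o=[]
print(tilt(fk(q)[1]))
for k in range(60):
    d=rng.normal(size=3);d*=.049/np.linalg.norm(d)
    if k==0:d=np.array([-.044,-.02,-.004])
    x=q.copy()
    for i in range(14):x=call(x,d,8.5,1,.7)
    p,D=fk(x);z=tilt(D);s=z[0]-abs(z[1]+.12*z[0])
    if k==0:print(d,z,x.round(2),p.round(2))
    if p[2]>.15:o.append((s,d.round(3),z,x.round(2),p.round(2)))
o.sort(key=lambda a:-a[0])
for a in o[:5]:print(*a)
E
python3 t2.py
```

```text
[ 0.216  0.076 -0.973]
[-0.044 -0.02  -0.004] [ 0.709 -0.083 -0.7  ] [-1.91  0.29  1.76  0.78  1.39  2.84] [ 0.06 -0.65  0.22]
0.72476 [-0.044 -0.022  0.001] [ 0.748 -0.113 -0.654] [-1.8   0.4   1.77  0.92  1.25  2.84] [ 0.14 -0.68  0.15]
0.70692 [-0.044 -0.02  -0.004] [ 0.709 -0.083 -0.7  ] [-1.91  0.29  1.76  0.78  1.39  2.84] [ 0.06 -0.65  0.22]
0.6138 [-0.047 -0.01  -0.007] [ 0.66  -0.033 -0.751] [-2.08  0.02  1.88  0.63  1.61  2.84] [-0.02 -0.54  0.3 ]
0.5724 [-0.037 -0.028 -0.016] [ 0.58  -0.062 -0.812] [-2.05  0.3   1.44  0.58  1.64  2.84] [-0.08 -0.68  0.35]
0.51464 [-0.043  0.022  0.006] [ 0.603  0.016 -0.798] [-2.68 -0.9   2.46  0.31  2.16  2.84] [-0.02 -0.19  0.31]
```

Emit:
send_rows:
  steps:
    - [-0.044, -0.02, -0.004, 8.5, -1]

```text
time: 8.1
eef_pos: [0.2989, -0.6734, 0.4046]
tcp_rot: [-0.246, 0.96, 0.006, 0.132]
contact_force: [0.4, -0.4, 0.4]
opening: -0.004
finger_force: 0.0
```

Emit:
send_rows:
  steps:
    - [-0.044, -0.02, -0.004, 8.5, -1]

```text
time: 8.2
eef_pos: [0.2871, -0.6726, 0.3995]
tcp_rot: [-0.229, 0.962, 0.003, 0.15]
contact_force: [-0.1, -0.2, 0.1]
opening: -0.001
finger_force: 0.0
```

Emit:
send_rows:
  steps:
    - [-0.044, -0.02, -0.004, 8.5, -1]

```text
time: 8.3
eef_pos: [0.2756, -0.6715, 0.3938]
tcp_rot: [-0.212, 0.962, 0.001, 0.169]
contact_force: [0.0, -0.8, 0.7]
opening: -0.003
finger_force: 0.0
```

Emit:
send_rows:
  steps:
    - [-0.044, -0.02, -0.004, 8.5, -1]

```text
time: 8.4
eef_pos: [0.2645, -0.67, 0.3876]
tcp_rot: [-0.194, 0.963, -0.002, 0.189]
contact_force: [-0.1, -0.1, 0.5]
opening: 0.002
finger_force: 0.0
```

Emit:
send_rows:
  steps:
    - [-0.044, -0.02, -0.004, 8.5, -1]

```text
time: 8.5
eef_pos: [0.2538, -0.6685, 0.381]
tcp_rot: [-0.175, 0.962, -0.004, 0.209]
contact_force: [0.9, -1.0, 0.9]
opening: 0.002
finger_force: 0.0
```

Emit:
send_rows:
  steps:
    - [-0.044, -0.02, -0.004, 8.5, -1]

```text
time: 8.6
eef_pos: [0.2436, -0.6669, 0.3738]
tcp_rot: [-0.154, 0.961, -0.006, 0.231]
contact_force: [-0.7, 0.7, 0.3]
opening: 0.004
finger_force: 0.0
```

Emit:
send_rows:
  steps:
    - [-0.044, -0.02, -0.004, 8.5, -1]

```text
time: 8.7
eef_pos: [0.2339, -0.6655, 0.3663]
tcp_rot: [-0.133, 0.958, -0.008, 0.252]
contact_force: [-0.3, -0.7, -0.3]
opening: -0.002
finger_force: 0.0
```

Emit:
send_rows:
  steps:
    - [-0.044, -0.02, -0.004, 8.5, -1]

```text
time: 8.8
eef_pos: [0.2247, -0.6644, 0.3582]
tcp_rot: [-0.111, 0.955, -0.01, 0.274]
contact_force: [-0.8, -0.2, -1.0]
opening: 0.0
finger_force: 0.0
```

Emit:
send_rows:
  steps:
    - [-0.044, -0.02, -0.004, 8.5, -1]

```text
time: 8.9
eef_pos: [0.216, -0.6637, 0.3496]
tcp_rot: [-0.088, 0.951, -0.011, 0.297]
contact_force: [-0.7, -0.0, 0.4]
opening: -0.0
finger_force: 0.0
```

Emit:
send_rows:
  steps:
    - [-0.044, -0.02, -0.004, 8.5, -1]

```text
time: 9.0
eef_pos: [0.2078, -0.6635, 0.3405]
tcp_rot: [-0.065, 0.945, -0.012, 0.32]
contact_force: [-0.5, -0.1, -0.9]
opening: 0.003
finger_force: 0.0
```

Emit:
send_rows:
  steps:
    - [-0.044, -0.02, -0.004, 8.5, -1]

```text
time: 9.1
eef_pos: [0.2001, -0.6639, 0.3309]
tcp_rot: [-0.041, 0.938, -0.012, 0.343]
contact_force: [0.9, -0.9, 0.6]
opening: 0.003
finger_force: 0.0
```

Emit:
send_rows:
  steps:
    - [-0.044, -0.02, -0.004, 8.5, -1]

```text
time: 9.2
eef_pos: [0.193, -0.665, 0.3207]
tcp_rot: [-0.016, 0.93, -0.012, 0.366]
contact_force: [-0.7, -0.4, 1.0]
opening: -0.002
finger_force: 0.0
```

```bash
python3 -c "
from h import *
show()"
```

```text
t 9.2 q [-1.681  0.248  1.593  0.755  1.437  2.838] p [ 0.193  -0.665   0.3207] F [-0.7 -0.4  1. ]
axes
 [[-0.731 -0.02   0.682]
 [-0.038  0.999 -0.011]
 [-0.681 -0.034 -0.731]] 
down angle deg 47.0
```

```bash
cat > t3.py <<'E'
from k import *
from h import case2w
from plant import ctrl
P=[.642,.113,-.122]
q=ctrl.get_state()['qpos'];p0,D0=fk(q)
Dn=D0*rz(np.pi)
seed=np.array([0,-.3,2.2,0,.8,1.4])
for nm,(cx,cz) in dict(catch=(-.092,.222),mid=(-.115,.16),low=(-.135,.095),rel=(-.145,.08)).items():
    for cy in(-.13,-.09,-.05,0,.05,.1):
        t=case2w(P,[[cx,cy,cz]])[0]
        x=min((ik(s,t,Dn,.7) for s in(seed,seed+[.3,0,0,.4,.2,0],seed+[-.3,0,0,-.4,.2,0])),key=lambda x:np.linalg.norm(fk(x)[0]-t)+np.linalg.norm((Dn.inv()*fk(x)[1]).as_rotvec()))
        print(nm,cy,t.round(3),"err mm %.1f rot %.3f"%(1e3*np.linalg.norm(fk(x)[0]-t),np.linalg.norm((Dn.inv()*fk(x)[1]).as_rotvec())),x.round(2))
E
python3 t3.py
```

```text
catch -0.13 [ 0.535 -0.005  0.222] err mm 0.0 rot 0.000 [-0.3  -0.35  2.35  0.45  0.45  0.9 ]
catch -0.09 [0.54  0.035 0.222] err mm 0.0 rot 0.000 [-0.18 -0.32  2.33  0.29  0.41  1.13]
catch -0.05 [0.545 0.075 0.222] err mm 0.0 rot 0.000 [-0.07 -0.29  2.3   0.09  0.38  1.4 ]
catch 0 [0.551 0.124 0.222] err mm 0.0 rot 0.000 [ 0.07 -0.23  2.26 -0.17  0.37  1.75]
catch 0.05 [0.557 0.174 0.222] err mm 0.0 rot 0.000 [ 0.2  -0.17  2.21 -0.4   0.39  2.05]
catch 0.1 [0.563 0.223 0.222] err mm 0.0 rot 0.000 [ 0.31 -0.1   2.15 -0.56  0.43  2.29]
mid -0.13 [ 0.512 -0.002  0.16 ] err mm 0.0 rot 0.000 [-0.32 -0.31  2.45  0.66  0.34  0.66]
mid -0.09 [0.517 0.038 0.16 ] err mm 0.0 rot 0.000 [-0.2  -0.29  2.43  0.45  0.28  0.95]
mid -0.05 [0.522 0.077 0.16 ] err mm 0.0 rot 0.000 [-0.07 -0.25  2.4   0.14  0.24  1.35]
mid 0 [0.528 0.127 0.16 ] err mm 0.0 rot 0.000 [ 0.09 -0.19  2.35 -0.32  0.24  1.91]
mid 0.05 [0.534 0.177 0.16 ] err mm 0.0 rot 0.000 [ 0.23 -0.12  2.3  -0.65  0.28  2.33]
mid 0.1 [0.54  0.226 0.16 ] err mm 0.0 rot 0.000 [ 0.35 -0.04  2.23 -0.82  0.34  2.58]
low -0.13 [0.492 0.    0.095
[... 334 characters left out ...]
05 [0.514 0.179 0.095] err mm 13.2 rot 0.016 [ 0.29 -0.04  2.36 -1.11  0.24  2.84]
low 0.1 [0.52  0.229 0.095] err mm 15.8 rot 0.020 [ 0.35  0.01  2.29 -1.06  0.28  2.84]
rel -0.13 [0.482 0.002 0.08 ] err mm 36.4 rot 0.023 [-0.34 -0.15  2.48  1.11  0.24  0.18]
rel -0.09 [0.487 0.041 0.08 ] err mm 36.6 rot 0.037 [-0.26 -0.2   2.48  0.85  0.24  0.5 ]
rel -0.05 [0.492 0.081 0.08 ] err mm 45.1 rot 0.046 [-0.13 -0.26  2.48  0.42  0.24  1.02]
rel 0 [0.498 0.131 0.08 ] err mm 34.2 rot 0.044 [ 0.25 -0.1   2.43 -1.13  0.24  2.84]
rel 0.05 [0.504 0.18  0.08 ] err mm 21.4 rot 0.023 [ 0.29 -0.05  2.38 -1.1   0.24  2.84]
rel 0.1 [0.51 0.23 0.08] err mm 24.7 rot 0.031 [ 0.35  0.01  2.31 -1.06  0.27  2.84]
```

```bash
cat > t4.py <<'E'
from k import *
from h import case2w
P=[.642,.113,-.122]
pts=[(-.092,-.14,.222),(-.092,-.05,.222),(-.115,-.05,.16),(-.135,-.05,.095),(-.15,-.05,.075),(-.19,-.05,.1)]
T=case2w(P,np.array(pts));seed=np.array([0,-.3,2.2,0,.8,1.4])
for a in(47,52,57,62):
  for az in(-30,-15,-5,10,25):
    A=np.radians(a);Z=np.radians(az);z=np.array([np.cos(A)*np.cos(Z),np.cos(A)*np.sin(Z),-np.sin(A)])
    y=np.cross(z,[0,0,1]);y=-y/np.linalg.norm(y);y=-y;x=np.cross(y,z)
    if x[2]<0:x,y=-x,-y
    D=R.from_matrix(np.c_[x,y,z]);e=[];s=seed
    for t in T:
        q=ik(s,t,D,.7);e.append(round(1e3*np.linalg.norm(fk(q)[0]-t)+300*np.linalg.norm((D.inv()*fk(q)[1]).as_rotvec())));s=q
    print(a,az,e,q.round(2))
E
python3 t4.py
```

```text
47 -30 [0, 0, 32, 73, 86, 68] [ 0.12 -0.31  2.48 -0.84  0.52  2.84]
47 -15 [0, 0, 0, 20, 35, 34] [ 0.15 -0.21  2.48 -0.99  0.33  2.84]
47 -5 [0, 0, 0, 48, 55, 47] [ 0.1  -0.25  2.48 -0.63  0.24  2.33]
47 10 [0, 0, 0, 14, 33, 62] [-0.12 -0.23  2.48  0.79  0.26  0.58]
47 25 [0, 0, 0, 5, 23, 58] [-0.27 -0.2   2.48  1.07  0.52 -0.  ]
52 -30 [0, 0, 0, 36, 49, 35] [ 0.15 -0.25  2.46 -0.79  0.53  2.84]
52 -15 [0, 0, 0, 0, 0, 13] [ 0.12 -0.22  2.48 -0.76  0.35  2.61]
52 -5 [0, 0, 0, 14, 29, 24] [ 0.04 -0.23  2.48 -0.32  0.25  1.98]
52 10 [0, 0, 0, 0, 8, 40] [-0.12 -0.24  2.48  0.56  0.33  0.8 ]
52 25 [0, 0, 0, 0, 3, 38] [-0.25 -0.23  2.48  0.86  0.53  0.2 ]
57 -30 [0, 0, 0, 0, 13, 0] [ 0.18 -0.17  2.42 -0.73  0.55  2.84]
57 -15 [0, 0, 0, 0, 0, 0] [ 0.08 -0.24  2.47 -0.49  0.4   2.32]
57 -5 [0, 0, 0, 0, 0, 7] [ 0.01 -0.26  2.48 -0.15  0.35  1.79]
57 10 [0, 0, 0, 0, 0, 18] [-0.12 -0.26  2.48  0.4   0.41  0.95]
57 25 [0, 0, 0, 0, 0, 17] [-0.23 -0.26  2.48  0.68  0.56  0.39]
62 -30 [0, 0, 0, 0, 0, 0] [ 0.14 -0.17  2.39 -0.55  0.59  2.64]
62 -15 [0, 0, 0, 0, 0, 0] [ 0.06 -0.22  2.43 -0.32  0.48  2.14]
62 -5 [0, 0, 0, 0, 0, 0] [-0.01 -0.25  2.46 -0.08  0.45  1.72]
62 10 [0, 0, 0, 0, 0, 0] [-0.12 -0.28  2.47  0.29  0.49  1.06]
62 25 [0, 0, 0, 0, 0, 0] [-0.2  -0.27  2.47  0.52  0.6   0.55]
```

```bash
cat > t5.py <<'E'
from k import *
from plant import ctrl
q=ctrl.get_state()['qpos'];p,D=fk(q);tgt=np.array([.45,-.06,.32])
a=(D.inv().apply(tgt-p)*.5).round(3);print("call1",a,-90)
q=call(q,a,-90,12,.7);print(q.round(2));p,D=fk(q);b=D.inv().apply(tgt-p).round(3);print("call2",b,-90)
q=call(q,b,-90,12,.7);print(q.round(2),fk(q)[0].round(3),tilt(fk(q)[1]))
rng=np.random.default_rng(0);o=[]
for k in range(60):
    d=rng.normal(size=3);d*=.049/np.linalg.norm(d)
    x=q.copy()
    for i in range(6):x=call(x,d,0,1,.7)
    p,D=fk(x);z=tilt(D)
    if p[2]>.12 and p[0]<.47:o.append((-z[2],d.round(3),z,x.round(2),p.round(2),D.as_matrix()[:,1].round(2)))
o.sort(key=lambda a:-a[0])
for a in o[:6]:print(*a)
E
python3 t5.py
```

```text
call1 [-0.103  0.301  0.083] -90
[-1.43 -0.4   2.2   0.78  1.29  1.47]
call2 [-0.302 -0.102  0.084] -90
[-0.57 -0.71  2.39  0.49  0.86  0.76] [ 0.45 -0.06  0.32] [ 0.682 -0.011 -0.731]
0.801 [-0.047 -0.01  -0.007] [ 0.599 -0.006 -0.801] [-0.58 -0.9   2.48  0.38  1.03  0.85] [ 0.39 -0.03  0.3 ] [ 0.03 -1.    0.03]
0.791 [-0.044 -0.022  0.001] [ 0.611 -0.026 -0.791] [-0.05 -0.75  2.48  0.01  0.76  1.49] [0.4  0.08 0.26] [ 0.01 -1.    0.04]
0.791 [-0.047  0.001  0.015] [ 0.612  0.006 -0.791] [-0.72 -0.4   2.48  0.72  0.67  0.33] [ 0.46 -0.12  0.16] [ 0.03 -1.    0.02]
0.789 [-0.043 -0.004 -0.023] [ 0.614  0.018 -0.789] [-0.95 -0.9   2.48  0.58  1.21  0.47] [ 0.36 -0.11  0.3 ] [ 0.04 -1.    0.01]
0.789 [-0.043 -0.004 -0.023] [ 0.614  0.018 -0.789] [-0.95 -0.9   2.48  0.58  1.21  0.47] [ 0.36 -0.11  0.3 ] [ 0.04 -1.    0.01]
0.787 [-0.043 -0.021  0.01 ] [ 0.616 -0.026 -0.787] [-0.06 -0.53  2.48  0.02  0.52  1.47] [0.45 0.08 0.2 ] [ 0.01 -1.    0.04]
```

Emit:
send_rows:
  steps:
    - [-0.009, 0.025, 0.007, -7.5, -1]
    - [-0.017, 0.05, 0.014, -15, -1]
    - [-0.026, 0.075, 0.021, -22.5, -1]
    - [-0.034, 0.1, 0.028, -30, -1]
    - [-0.043, 0.125, 0.035, -37.5, -1]
    - [-0.052, 0.15, 0.042, -45, -1]
    - [-0.06, 0.176, 0.048, -52.5, -1]
    - [-0.069, 0.201, 0.055, -60, -1]
    - [-0.077, 0.226, 0.062, -67.5, -1]
    - [-0.086, 0.251, 0.069, -75, -1]
    - [-0.094, 0.276, 0.076, -82.5, -1]
    - [-0.103, 0.301, 0.083, -90, -1]

```text
time: 10.4
eef_pos: [0.3186, -0.3597, 0.3195]
tcp_rot: [0.671, -0.644, 0.268, -0.249]
contact_force: [0.5, 0.3, 0.2]
opening: 0.002
finger_force: 0.0
```

Emit:
send_rows:
  steps:
    - [-0.025, -0.009, 0.007, -7.5, -1]
    - [-0.05, -0.017, 0.014, -15, -1]
    - [-0.075, -0.026, 0.021, -22.5, -1]
    - [-0.101, -0.034, 0.028, -30, -1]
    - [-0.126, -0.043, 0.035, -37.5, -1]
    - [-0.151, -0.051, 0.042, -45, -1]
    - [-0.176, -0.06, 0.049, -52.5, -1]
    - [-0.201, -0.068, 0.056, -60, -1]
    - [-0.227, -0.077, 0.063, -67.5, -1]
    - [-0.252, -0.085, 0.07, -75, -1]
    - [-0.277, -0.094, 0.077, -82.5, -1]
    - [-0.302, -0.102, 0.084, -90, -1]

```text
time: 11.6
eef_pos: [0.4432, -0.0546, 0.3176]
tcp_rot: [0.93, 0.019, 0.367, 0.013]
contact_force: [-0.0, -0.7, -1.3]
opening: 0.001
finger_force: 0.0
```

Emit:
send_rows:
  steps:
    - [-0.047, -0.01, 0, 0, -1]

```text
time: 11.7
eef_pos: [0.4209, -0.0463, 0.2976]
tcp_rot: [0.931, 0.022, 0.364, 0.01]
contact_force: [-0.6, -1.6, 0.1]
opening: 0.0
finger_force: 0.0
```

Emit:
send_rows:
  steps:
    - [-0.047, -0.01, 0, 0, -1]

```text
time: 11.8
eef_pos: [0.4144, -0.0459, 0.2914]
tcp_rot: [0.936, 0.019, 0.35, 0.009]
contact_force: [1.0, -0.4, -0.3]
opening: 0.003
finger_force: 0.0
```

Emit:
send_rows:
  steps:
    - [-0.047, -0.01, 0, 0, -1]

```text
time: 11.9
eef_pos: [0.409, -0.0442, 0.2864]
tcp_rot: [0.942, 0.018, 0.336, 0.007]
contact_force: [-0.5, -0.3, -0.2]
opening: -0.0
finger_force: 0.0
```

Emit:
send_rows:
  steps:
    - [-0.047, -0.01, 0, 0, -1]

```text
time: 12.0
eef_pos: [0.4025, -0.0413, 0.2836]
tcp_rot: [0.946, 0.018, 0.323, 0.005]
contact_force: [-0.7, -0.6, -0.3]
opening: -0.002
finger_force: 0.0
```

Emit:
send_rows:
  steps:
    - [-0.047, -0.01, 0, 0, -1]

```text
time: 12.1
eef_pos: [0.395, -0.0379, 0.2826]
tcp_rot: [0.951, 0.019, 0.31, 0.003]
contact_force: [0.3, 0.3, 0.7]
opening: 0.0
finger_force: 0.0
```

```bash
python3 -c "
from h import *
show()"
```

```text
t 12.1 q [-0.559 -0.859  2.485  0.386  1.     0.848] p [ 0.395  -0.0379  0.2826] F [0.3 0.3 0.7]
axes
 [[ 0.807  0.033  0.589]
 [ 0.037 -0.999  0.006]
 [ 0.589  0.017 -0.808]] 
down angle deg 53.9
```

Emit:
send_rows:
  steps:
    - [-0.047, -0.01, 0, 0, -1]

```text
time: 12.2
eef_pos: [0.3862, -0.034, 0.2833]
tcp_rot: [0.955, 0.019, 0.297, 0.002]
contact_force: [0.4, -0.3, -0.0]
opening: 0.003
finger_force: 0.0
```

Emit:
send_rows:
  steps:
    - [-0.047, -0.01, 0, 0, -1]

```text
time: 12.3
eef_pos: [0.3776, -0.0299, 0.2841]
tcp_rot: [0.958, 0.019, 0.285, 0.0]
contact_force: [0.9, -0.7, -0.4]
opening: 0.002
finger_force: 0.0
```

Emit:
send_rows:
  steps:
    - [-0.047, -0.01, 0, 0, -1]

```text
time: 12.4
eef_pos: [0.3728, -0.0259, 0.2813]
tcp_rot: [0.962, 0.02, 0.273, -0.001]
contact_force: [-0.7, -0.7, -0.7]
opening: -0.002
finger_force: 0.0
```

Emit:
send_rows:
  steps:
    - [-0.047, -0.01, 0, 0, -1]

```text
time: 12.5
eef_pos: [0.3677, -0.021, 0.2775]
tcp_rot: [0.965, 0.021, 0.26, -0.002]
contact_force: [0.8, -0.5, -0.1]
opening: 0.001
finger_force: 0.0
```

Emit:
send_rows:
  steps:
    - [0.03, 0, 0.02, 0, -1]
    - [0.05, 0, 0.03, 0, -1]
    - [0.05, 0, 0.03, 0, -1]

```text
time: 12.8
eef_pos: [0.4274, -0.0177, 0.2766]
tcp_rot: [0.965, 0.022, 0.26, -0.003]
contact_force: [0.3, 0.2, -0.1]
opening: -0.001
finger_force: 0.0
```

```bash
python3 -c "
from h import *
show()
import cv2
cv2.imwrite('pics/w1.png',cv2.resize(ctrl.read_camera('wrist')[:,:,::-1],(800,600)))"
```

```text
t 12.8 q [-0.406 -0.664  2.381  0.264  0.959  1.018] p [ 0.4274 -0.0177  0.2766] F [ 0.3  0.2 -0.1]
axes
 [[ 0.864  0.045  0.501]
 [ 0.041 -0.999  0.017]
 [ 0.501  0.006 -0.865]] 
down angle deg 59.9
```

View pics/w1.png

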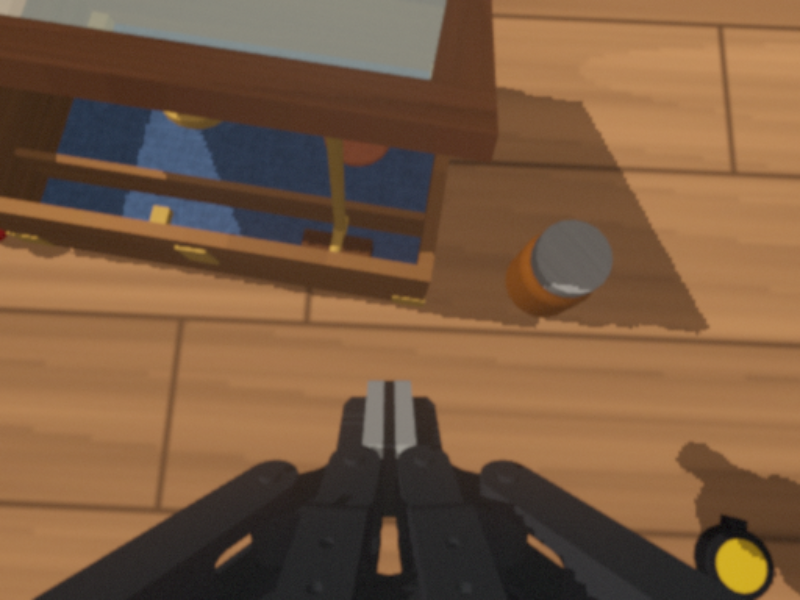

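The wrist view shows the rod from its foot (338,235) up to the lid edge (335,140). The lid's lower right front corner is at (494,160), the front wall's right top corner at (430,292), and the jar cap at (570,258). I'll refit the pose using these too.

```bash
cat >> h.py <<'E'
WC=ctrl.calibration("wrist")
def projw(s,P):
    M=R.from_quat(s['tcp_rot']).as_matrix();X=WC["tool_from_camera"]
    t=(P-s['eef_pos'])@M; c=(t-X[:3,3])@X[:3,:3];K=WC["intrinsics"]
    return np.c_[K[0,0]*c[:,0]/-c[:,2]+K[0,2],K[1,1]*-c[:,1]/-c[:,2]+K[1,2]]
E
python3 - <<'E'
from h import *
s=ctrl.get_state();v=lambda x,y:(x*.64-.2,y*.64-.2)
T=lambda x,y:(145+x/4.5-.4,120+y/4.5-.4); S=lambda x,y:(210+x/4.4-.4,165+y/4.4-.4)
tc=[((0.245,.18),T(45,290)),((.245,-.18),T(575,348)),((0,.18),T(135,50)),((0,-.18),T(597,98))]
sc=[((.245,.18),S(567,237)),((.245,-.18),S(168,35))]
wl=[((.245,-.18,0),v(494,160))]
wf=[((-.11,-.17,.11),v(431,266)),((-.11,-.17,.11),v(431,266))]
def parts(p):
    o=[]
    for n,l in(("top",tc),("scene",sc)):
        o.append(proj(n,case2w(p,np.array([lid(p[3],*k) for k,_ in l])))-[u for _,u in l])
    o.append(projw(s,case2w(p,np.array([lid(p[3],*k) for k,_ in wl])))-[u for _,u in wl])
    return np.concatenate(o)
f=least_squares(lambda p:parts(p).ravel(),[.642,.113,-.122,.56],loss="soft_l1");p=f.x
print(p,parts(p).round(1).tolist())
for nm,Q in dict(pivot=(-.075,-.1,.085),top=(-.075,-.11,.23),rodmid=(-.075,-.105,.157),fr=(-.11,-.17,.11),frb=(-.11,-.17,0),fl=(-.11,.17,.11),lipR=lid(p[3],.245,-.18,0),lip0=lid(p[3],.245,-.105,0)).items():
    w=case2w(p,[Q]);print(nm,w[0].round(3),(projw(s,w)[0]/.64).round(0))
M=R.from_quat(s['tcp_rot']).as_matrix()
print("TCP px",projw(s,s['eef_pos'][None])/.64,"tip",projw(s,(s['eef_pos']+.008*M[:,2])[None])/.64)
E
```

```text
[ 0.6403509   0.11268386 -0.11363543  0.59870539] [[0.1, -1.2], [0.7, -2.1], [-0.4, 0.0], [0.6, -0.8], [0.5, -1.7], [-0.8, -1.5], [-0.3, 0.3]]
pivot [0.554 0.022 0.085] [341. 227.]
top [0.553 0.012 0.23 ] [335. 121.]
rodmid [0.554 0.017 0.157] [339. 187.]
fr [ 0.512 -0.044  0.11 ] [432. 280.]
frb [ 0.512 -0.044  0.   ] [421. 309.]
fl [0.55  0.294 0.11 ] [-59. 203.]
lipR [ 0.528 -0.056  0.248] [493. 160.]
lip0 [0.537 0.019 0.248] [310. 133.]
TCP px [[387.8887849  415.28510427]] tip [[387.95139704 402.07903242]]
```

```bash
python3 - <<'E'
import cv2
a=cv2.imread("pics/w1.png")[90:320,170:520]
cv2.imwrite("pics/w1c.png",cv2.resize(a,None,fx=2.25,fy=2.25,interpolation=cv2.INTER_CUBIC))
E
```

View pics/w1c.png

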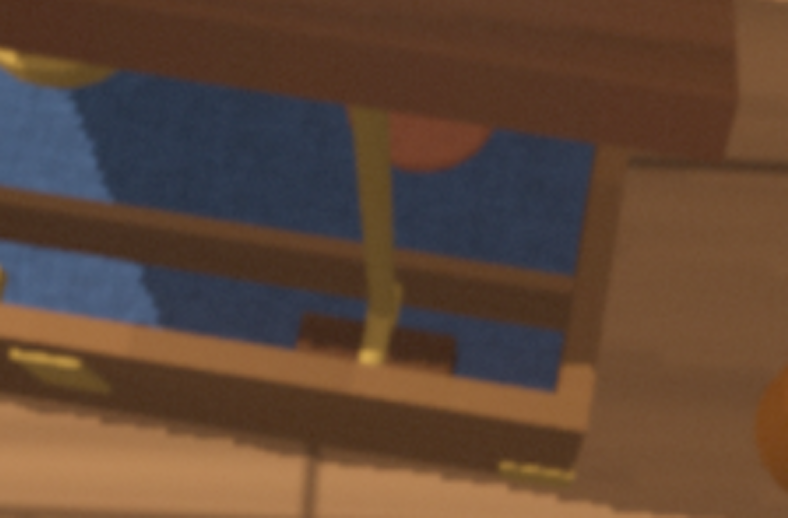

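The crop confirms the refit: the front wall corner is at about (430,282) against a predicted (432,280), and the rod foot at (339,230) against (341,227). Next I'll compute the waypoints in tool axes.

```bash
cat > w.py <<'E'
from h import *
import k
P=np.array([.6404,.1127,-.1136])
def tcp(M,th,cy,gx,s):
    """TCP with case-y cy, lip (angle th) at tool x=gx, tool z=-s"""
    lip=case2w(P,[lid(th,.245,cy,0)])[0];l=np.array([-np.sin(P[2]),np.cos(P[2]),0])
    t=lip-gx*M[:,0]+s*M[:,2]
    return t-l*(((t-lip)@l))
def go(a,b,M): return (M.T@(b-a)*1e3).round(1)
if __name__=="__main__":
    p,M=show()
    W=tcp(M,.599,-.14,.020,.044)
    A=W-.08*M[:,2]
    print("A",A.round(3),go(p,A,M),"W",W.round(3),go(A,W,M))
    E=tcp(M,.599,-.05,.020,.044);print("push",go(W,E,M))
    q=ctrl.get_state()['qpos'];a=E
    for th,s in((.54,.044),(.45,.036),(.36,.03),(.27,.024),(.18,.019),(.1,.016),(.04,.014),(0,.014),(-.03,.014)):
        b=tcp(M,th,-.05,.011,s);q=k.ik(q,b,R.from_matrix(M)*R.identity(),.7)
        print(th,b.round(3),"from E",go(E,b,M),"ik err",(1e3*np.linalg.norm(k.fk(q)[0]-b)).round(1),q.round(2))
E
python3 w.py
```

```text
t 12.85 q [-0.407 -0.667  2.383  0.264  0.96   1.017] p [ 0.4266 -0.0177  0.2763] F [-0.1 -0.3 -0.3]
axes
 [[ 0.865  0.045  0.5  ]
 [ 0.042 -0.999  0.017]
 [ 0.501  0.006 -0.866]] 
down angle deg 60.0
A [ 0.497 -0.018  0.269] [57.8  3.3 41.5] W [ 0.537 -0.016  0.2  ] [ 0. -0. 80.]
push [ 12.5 -88.9   6.7]
0.54 [0.548 0.073 0.192] from E [-3.9 -0.1  6.6] ik err 0.0 [-0.08 -0.18  2.21  0.1   0.59  1.38]
0.45 [0.533 0.075 0.18 ] from E [-22.5  -2.4  10.2] ik err 0.0 [-0.08 -0.19  2.25  0.1   0.57  1.37]
0.36 [0.522 0.076 0.165] from E [-40.   -4.3  17.5] ik err 0.0 [-0.08 -0.2   2.29  0.11  0.54  1.37]
0.27 [0.512 0.077 0.149] from E [-56.3  -6.   26.3] ik err 0.0 [-0.08 -0.2   2.32  0.12  0.51  1.36]
0.18 [0.505 0.078 0.132] from E [-71.2  -7.2  37.5] ik err 0.0 [-0.08 -0.19  2.34  0.12  0.47  1.35]
0.1 [0.5   0.078 0.115] from E [-83.2  -8.   49.9] ik err 0.0 [-0.08 -0.17  2.36  0.13  0.43  1.34]
0.04 [0.498 0.079 0.102] from E [-91.4  -8.4  60.1] ik err 0.0 [-0.08 -0.14  2.37  0.15  0.39  1.33]
0 [0.498 0.079 0.092] from E [-96.5  -8.5  68.5] ik err 0.0 [-0.08 -0.12  2.38  0.16  0.37  1.32]
-0.03 [0.498 0.079 0.085] from E [-100.1   -8.5   74.9] ik err 0.0 [-0.08 -0.11  2.38  0.16  0.35  1.31]
```

Emit:
send_rows:
  steps:
    - [0.019, 0.001, 0.014, 0, -1]
    - [0.039, 0.002, 0.028, 0, -1]
    - [0.058, 0.003, 0.042, 0, -1]
    - [0.058, 0.003, 0.062, 0, -1]
    - [0.058, 0.003, 0.082, 0, -1]
    - [0.058, 0.003, 0.1, 0, -1]
    - [0.058, 0.003, 0.112, 0, -1]
    - [0.058, 0.003, 0.12, 0, -1]
    - [0.059, 0.003, 0.124, 0, -1]
    - [0.059, 0.003, 0.126, 0, -1]
    - [0.059, 0.003, 0.126, 0, -1]

```text
time: 13.95
eef_pos: [0.5409, -0.0168, 0.1987]
tcp_rot: [0.965, 0.022, 0.261, -0.002]
contact_force: [-0.1, 0.0, -0.5]
opening: -0.001
finger_force: 0.0
```

```bash
python3 - <<'E'
from w import *
p,M=show()
W=tcp(M,.599,-.14,.019,.051);print("to W",go(p,W,M))
import cv2
cv2.imwrite('pics/w2.png',cv2.resize(ctrl.read_camera('wrist')[:,:,::-1],(800,600)))
cv2.imwrite('pics/s2.png',cv2.resize(ctrl.read_camera('scene')[:,:,::-1][140:300,200:400],(750,600),interpolation=cv2.INTER_CUBIC))
E
```

```text
t 13.95 q [-0.292 -0.229  2.244  0.272  0.638  1.055] p [ 0.5409 -0.0168  0.1987] F [-0.1  0.  -0.5]
axes
 [[ 0.863  0.043  0.504]
 [ 0.041 -0.999  0.016]
 [ 0.504  0.007 -0.864]] 
down angle deg 59.7
to W [-1.2  0.2  4.1]
```

View pics/w2.png

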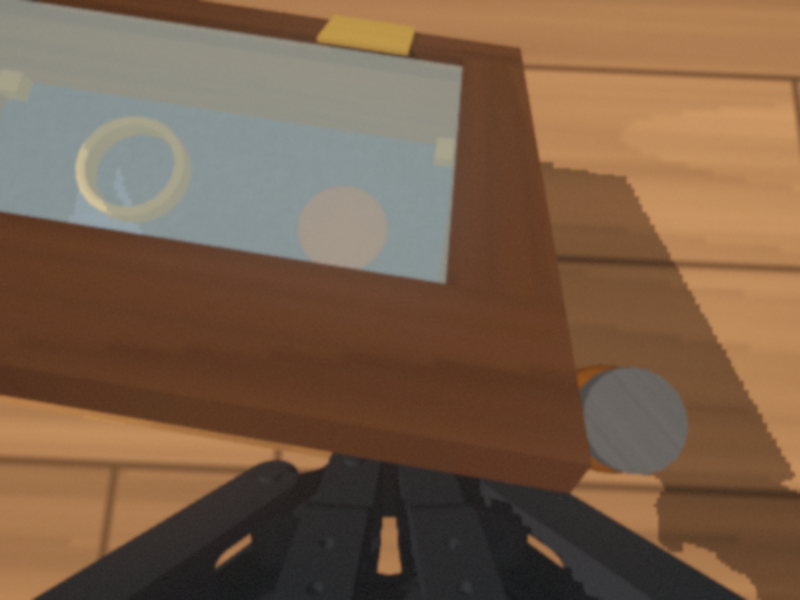

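The fingers are under the rail with the lip at about row 460 in front of the knuckles, and there's no contact. Now I'll push along the case's +y.

Emit:
send_rows:
  steps:
    - [0.0, -0.004, 0.003, 0, -1]
    - [0.001, -0.01, 0.004, 0, -1]
    - [0.002, -0.016, 0.004, 0, -1]
    - [0.003, -0.022, 0.005, 0, -1]
    - [0.004, -0.028, 0.005, 0, -1]
    - [0.005, -0.034, 0.006, 0, -1]

```text
time: 14.65
eef_pos: [0.5469, 0.0179, 0.1957]
tcp_rot: [0.965, 0.022, 0.261, -0.002]
contact_force: [-2.5, -2.0, 1.9]
opening: 0.003
finger_force: 1.8
```

```bash
python3 - <<'E'
from w import *
p,M=show();print("E from here",go(p,tcp(M,.599,-.05,.019,.051),M))
E
```

```text
t 14.65 q [-0.206 -0.209  2.234  0.207  0.611  1.18 ] p [0.5469 0.0179 0.1957] F [-2.5 -2.   1.9]
axes
 [[ 0.863  0.044  0.504]
 [ 0.042 -0.999  0.015]
 [ 0.504  0.008 -0.864]] 
down angle deg 59.7
E from here [  6.2 -54.2   4.5]
```

Emit:
send_rows:
  steps:
    - [0.0, -0.003, 0.003, 0, -1]
    - [0.001, -0.009, 0.004, 0, -1]
    - [0.001, -0.015, 0.004, 0, -1]
    - [0.002, -0.021, 0.005, 0, -1]
    - [0.003, -0.027, 0.005, 0, -1]

```text
time: 15.15
eef_pos: [0.5497, 0.0455, 0.1909]
tcp_rot: [0.966, 0.022, 0.259, -0.003]
contact_force: [-2.4, -1.2, -0.6]
opening: -0.002
finger_force: 0.0
```

```bash
python3 - <<'E'
from w import *
p,M=show();print("E from here",go(p,tcp(M,.599,-.05,.019,.051),M))
E
```

```text
t 15.15 q [-0.14  -0.189  2.226  0.155  0.592  1.28 ] p [0.5497 0.0455 0.1909] F [-2.4 -1.2 -0.6]
axes
 [[ 0.864  0.043  0.501]
 [ 0.04  -0.999  0.017]
 [ 0.501  0.006 -0.865]] 
down angle deg 59.9
E from here [  4.8 -26.9  -1.6]
```

```bash
python3 - <<'E'
from w import *
import cv2
a=cv2.resize(ctrl.read_camera('wrist')[:,:,::-1],(500,375));b=cv2.resize(ctrl.read_camera('scene')[:,:,::-1][165:280,215:345],(424,375),interpolation=cv2.INTER_CUBIC)
cv2.imwrite('pics/m3.png',cv2.resize(np.hstack([a,b]),(800,325)))
s=ctrl.get_state();
E
```

```text
(no output)
```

View pics/m3.png

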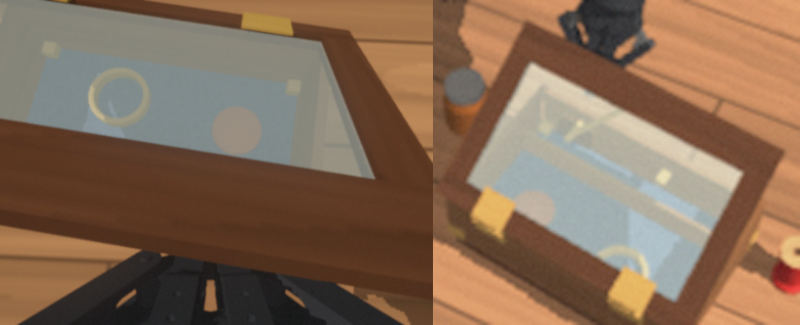

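```bash
python3 - <<'E'
from h import *
P=np.array([.6404,.1127,-.1136])
for a in(.0,.4,.8,1.2,1.55):
    u=proj("scene",case2w(P,[[-.075,-.1+.145*np.sin(a),.085+.145*np.cos(a)]]))[0]
    print(a,433+(u[0]-215)*424/130*.866,(u[1]-165)*375/115*.866)
u=proj("scene",case2w(P,[[-.075,-.1,.085]]))[0];print(433+(u[0]-215)*424/130*.866,(u[1]-165)*375/115*.866)
E
```

```text
0.0 572.0592001124526 63.969801679889066
0.4 610.3191774129234 89.2921427175899
0.8 641.6851534124751 122.09798211146202
1.2 660.216444046208 155.92505755479598
1.55 663.6447104145342 181.38555493107853
569.5623832230826 132.9657038252507
```

```bash
cat > d.py <<'E'
from w import *
import k
p,M=show();q=ctrl.get_state()['qpos']
ths=[.54,.5,.45,.4,.34,.28,.22,.16,.1,.06,.03,0,-.03,-.06];ss=np.interp(ths,[-.06,.1,.54],[.014,.016,.05])
a=tcp(M,.54,-.075,.011,.05);print("offset now",go(a,p,M))
for th,s in zip(ths,ss):
    b=tcp(M,th,-.075,.011,s);q=k.ik(q,b,R.from_matrix(M),.7);print(th,go(a,b,M),(np.linalg.norm(k.fk(q)[0]-b)*1e3).round(1),q.round(2)[[2,4]])
E
python3 d.py
```

```text
t 15.25 q [-0.139 -0.189  2.225  0.157  0.592  1.278] p [0.55   0.046  0.1914] F [-2.   1.3 -1.5]
axes
 [[ 0.864  0.044  0.502]
 [ 0.041 -0.999  0.018]
 [ 0.502  0.006 -0.865]] 
down angle deg 59.9
offset now [ 4.   1.9 -2.5]
0.54 [0. 0. 0.] 0.0 [2.22 0.58]
0.5 [-8.4 -1.   1.9] 0.0 [2.24 0.57]
0.45 [-18.6  -2.3   4.7] 0.0 [2.26 0.56]
0.4 [-28.5  -3.4   8. ] 0.0 [2.28 0.55]
0.34 [-39.8  -4.7  12.6] 0.0 [2.31 0.53]
0.28 [-50.6  -5.8  17.8] 0.0 [2.33 0.51]
0.22 [-60.8  -6.8  23.7] 0.0 [2.35 0.49]
0.16 [-70.4  -7.6  30.2] 0.0 [2.37 0.46]
0.1 [-79.3  -8.3  37.3] 0.0 [2.38 0.44]
0.06 [-84.9  -8.6  44.8] 0.0 [2.39 0.42]
0.03 [-88.8  -8.7  50.7] 0.0 [2.39 0.4 ]
0 [-92.6  -8.8  56.6] 0.0 [2.4  0.38]
-0.03 [-96.2  -8.8  62.6] 0.0 [2.4  0.36]
-0.06 [-99.6  -8.8  68.8] 0.0 [2.4  0.34]
```

Emit:
send_rows:
  steps:
    - [-0.002, 0, 0, 0, -1]
    - [-0.005, -0.001, 0.001, 0, -1]
    - [-0.009, -0.001, 0.002, 0, -1]
    - [-0.013, -0.002, 0.003, 0, -1]
    - [-0.017, -0.002, 0.004, 0, -1]
    - [-0.021, -0.002, 0.005, 0, -1]
    - [-0.025, -0.003, 0.007, 0, -1]
    - [-0.029, -0.003, 0.008, 0, -1]
    - [-0.033, -0.004, 0.01, 0, -1]
    - [-0.037, -0.004, 0.011, 0, -1]
    - [-0.041, -0.005, 0.013, 0, -1]
    - [-0.044, -0.005, 0.015, 0, -1]

```text
time: 16.45
eef_pos: [0.5196, 0.0484, 0.1566]
tcp_rot: [0.965, 0.022, 0.261, -0.002]
contact_force: [-3.3, -0.4, -1.5]
opening: 0.003
finger_force: 0.0
```

```bash
python3 - <<'E'
from w import *
import cv2
show()
a=cv2.resize(ctrl.read_camera('wrist')[:,:,::-1],(500,375));b=cv2.resize(ctrl.read_camera('scene')[:,:,::-1][165:280,215:345],(424,375),interpolation=cv2.INTER_CUBIC)
cv2.imwrite('pics/m4.png',cv2.resize(np.hstack([a,b]),(800,325)))
E
```

```text
t 16.45 q [-0.143 -0.217  2.319  0.176  0.526  1.253] p [0.5196 0.0484 0.1566] F [-3.3 -0.4 -1.5]
axes
 [[ 0.863  0.044  0.503]
 [ 0.041 -0.999  0.016]
 [ 0.503  0.007 -0.864]] 
down angle deg 59.8
```

View pics/m4.png

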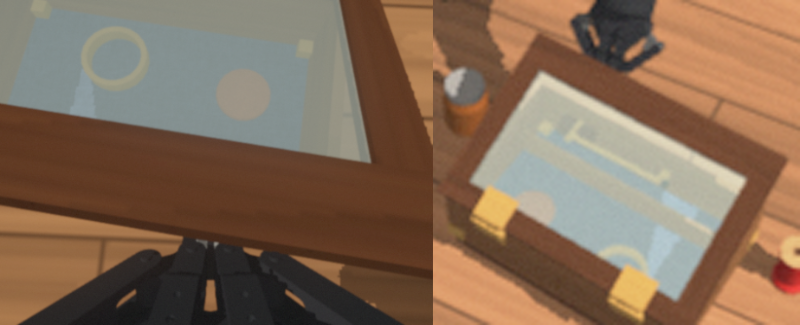

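The rod is now flat, from (567,133) to (660,178), and the lid is riding on the finger. I'll keep lowering.

Emit:
send_rows:
  steps:
    - [-0.002, 0, 0.001, 0, -1]
    - [-0.005, -0.001, 0.002, 0, -1]
    - [-0.009, -0.001, 0.004, 0, -1]
    - [-0.012, -0.001, 0.006, 0, -1]
    - [-0.015, -0.002, 0.008, 0, -1]
    - [-0.018, -0.002, 0.01, 0, -1]
    - [-0.021, -0.002, 0.012, 0, -1]
    - [-0.024, -0.002, 0.014, 0, -1]
    - [-0.027, -0.003, 0.016, 0, -1]
    - [-0.03, -0.003, 0.018, 0, -1]
    - [-0.033, -0.003, 0.02, 0, -1]
    - [-0.035, -0.003, 0.022, 0, -1]

```text
time: 17.75
eef_pos: [0.5005, 0.0501, 0.1201]
tcp_rot: [0.965, 0.022, 0.261, -0.002]
contact_force: [-1.8, 0.4, -2.5]
opening: -0.003
finger_force: 1.3
```

```bash
python3 d.py | head -6; python3 -c "
from w import *
s=ctrl.get_state();M=R.from_quat(s['tcp_rot']).as_matrix();p=s['eef_pos']
for th in(.14,.1,.06,.03,0,-.03,-.06,-.09):print(th,go(p,tcp(M,th,-.083,.011,.015),M))"
```

```text
t 17.75 q [-0.146 -0.201  2.384  0.207  0.446  1.216] p [0.5005 0.0501 0.1201] F [-1.8  0.4 -2.5]
axes
 [[ 0.863  0.044  0.503]
 [ 0.041 -0.999  0.016]
 [ 0.503  0.007 -0.864]] 
down angle deg 59.8
0.14 [-0.1  4.6 -6.5]
0.1 [-6.   4.3  1.3]
0.06 [-11.6   4.1   9.4]
0.03 [-15.6   4.   15.6]
0 [-19.4   3.9  21.9]
-0.03 [-23.    3.9  28.3]
-0.06 [-26.4   3.9  34.8]
-0.09 [-29.6   3.9  41.4]
```

Emit:
send_rows:
  steps:
    - [-0.003, 0, 0.002, 0, -1]
    - [-0.006, 0, 0.004, 0, -1]
    - [-0.009, 0, 0.007, 0, -1]
    - [-0.011, 0, 0.01, 0, -1]
    - [-0.013, 0, 0.013, 0, -1]
    - [-0.015, 0, 0.016, 0, -1]
    - [-0.017, 0, 0.019, 0, -1]
    - [-0.019, 0, 0.022, 0, -1]
    - [-0.021, 0, 0.025, 0, -1]
    - [-0.023, 0, 0.028, 0, -1]
    - [-0.024, 0, 0.031, 0, -1]
    - [-0.026, 0, 0.034, 0, -1]

```text
time: 18.95
eef_pos: [0.4964, 0.0493, 0.0786]
tcp_rot: [0.965, 0.022, 0.262, -0.002]
contact_force: [0.7, 0.4, -0.8]
opening: 0.001
finger_force: 0.0
```

```bash
python3 -c "
from w import *
show()"
```

```text
t 18.95 q [-0.15  -0.12   2.412  0.275  0.339  1.14 ] p [0.4964 0.0493 0.0786] F [ 0.7  0.4 -0.8]
axes
 [[ 0.862  0.043  0.505]
 [ 0.041 -0.999  0.015]
 [ 0.506  0.008 -0.863]] 
down angle deg 59.6
```

Emit:
send_rows:
  steps:
    - [-0.005, 0, 0, 0, -1]
    - [-0.01, 0, 0, 0, -1]
    - [-0.015, 0, 0, 0, -1]
    - [-0.015, 0, -0.015, 0, -1]
    - [-0.015, 0, -0.03, 0, -1]
    - [-0.015, 0, -0.05, 0, -1]
    - [-0.015, 0, -0.07, 0, -1]
    - [-0.015, 0, -0.09, 0, -1]
    - [-0.015, 0, -0.1, 0, -1]
    - [-0.015, 0, -0.1, 0, -1]

```text
time: 19.95
eef_pos: [0.4421, 0.0485, 0.1625]
tcp_rot: [0.965, 0.022, 0.26, -0.002]
contact_force: [-0.3, 0.5, -1.1]
opening: 0.003
finger_force: 0.0
```

```bash
python3 - <<'E'
from w import *
import cv2
show()
a=cv2.resize(ctrl.read_camera('top')[:,:,::-1][115:225,140:325],(800,476),interpolation=cv2.INTER_CUBIC)
cv2.imwrite('pics/t5.png',a)
for Q in(lid(0,.245,.18),lid(0,.245,-.18)):
    u=proj('top',case2w(P,[Q]))[0];print((u-[140,115])*4.32)
E
```

```text
t 19.95 q [-0.177 -0.469  2.483  0.178  0.618  1.23 ] p [0.4421 0.0485 0.1625] F [-0.3  0.5 -1.1]
axes
 [[ 0.864  0.043  0.502]
 [ 0.042 -0.999  0.014]
 [ 0.502  0.009 -0.865]] 
down angle deg 59.9
[105.56089284 379.65293852]
[564.51860079 426.73328429]
```

View pics/t5.png

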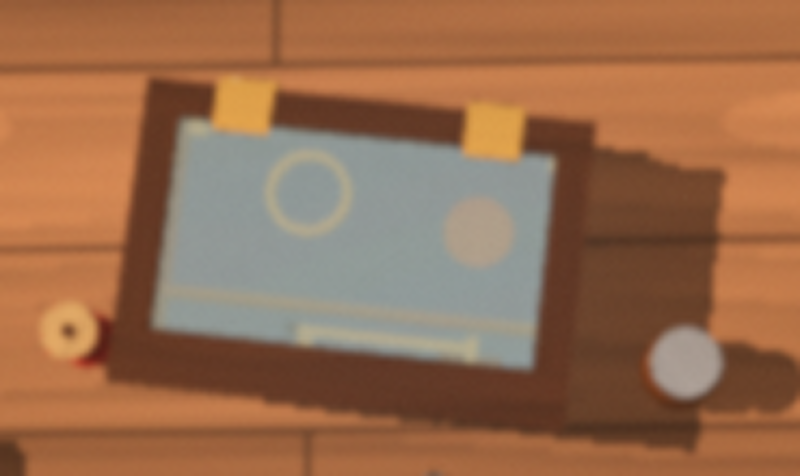

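The lid is shut: its front corners are at about (107,379) and (566,428), as predicted. The rod lies flat, the jar and spool haven't moved, and the hand is clear.

```bash
python3 -c "
from plant import ctrl
print(ctrl.sign_off())"
```

```text
the job is handed in; nothing more can be done
None
```

The rod is folded flat, the lid was caught on the finger and lowered shut, and the job was handed in at about 20 s; no verdict came back, and a joint briefly read 2.485 rad against its 2.48 limit, which might count against the run.

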